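Set up the menu board and its markers

TASK

First take the menu board out of the white rack and lean it on the oak stand, about the middle: its foot on the base right behind the foot rail, its back against the panel. Then unpack all the markers (a tube may be empty): tip each filled tube so that its marker slides part way out of the mouth, draw the marker out by the end that shows, and lay it flat in the stand's trough (one that drops out may simply be picked up). Leave the empty tubes lying flat on the worktop, and do not knock over the glass or the spice jars.

Things in the scene. Friction and masses are not known exactly. Their poses are not given: they have to be found in the camera images.
- stand: oak menu stand, fixed at the left. Origin on the worktop, z up, x from front (trough) to back (panel), y along its 250 mm width. In its frame, mm: base plate 10 thick, x -102 to 78; front lip 22 high, x -102 to -94; foot rail 24 high, x -12 to 0, full width; upright back panel 240 wide, front face x 52, top z 150
- foot_line (a point): on the stand's base plate (z 10 mm), at the middle of the foot rail's rear face; axes as the stand's. The board's foot belongs between here and 25 mm behind it (+x), near the middle; a board with its foot touching the rail and its back on the panel's top edge leans back (top to +x) 0.28 rad
- trough (a point): centre of the floor (10 mm above the worktop) of the stand's marker trough, between lip and foot rail: 82 mm wide (x), 234 mm long (y) inside, closed by 22 mm high ends; axes as the stand's
- slot (a point): floor (z 8 mm) at the middle of the fixed white plastic rack in which the board stands on edge at the start. Axes: y along the slot, x across it. Slot 15 mm wide, between four posts reaching 55 mm above the worktop, 45 to 65 mm either side of the middle; base 75 x 150 mm
- board_foot (a point): middle of the lower edge of the dark wood-framed menu board, 180 wide (its y), 12 thick (its x), 205 high (its z, pointing up the board), 0.15 to 0.3 kg; loose, both faces alike. It can be pinched by its thickness at the middle of its upper edge
- board_top (a point): middle of the board's upper edge, 205 mm above board_foot; same axes
- red_tube_mid (a point): centre of the red square plastic marker tube: 165 mm long, 28 x 28 mm outside, bore 18 x 18 mm and 159 mm deep, a 10 mm wide viewing slot along its top, 60 g, lying on the worktop (centre 14 mm up). x axis along it to the open mouth, 82.5 mm from the centre; the black end is closed
- red_marker_mid (a point): centre of the red-capped white round marker, 140 mm long, 16 mm in diameter, 20 g (None: absent, its tube is empty); x axis along it to the capped end, nearest the mouth of the red tube. At first wholly inside, 9 to 19 mm behind the mouth; it slides in the smooth bore once the tube tilts 0.2 to 0.4 rad, right out if there is room, else until its end meets the worktop, and stays put when the tube is level
- green_tube_mid (a point): centre of the green square plastic marker tube: 165 mm long, 28 x 28 mm outside, bore 18 x 18 mm and 159 mm deep, a 10 mm wide viewing slot along its top, 60 g, lying on the worktop (centre 14 mm up). x axis along it to the open mouth, 82.5 mm from the centre; the black end is closed
- green_marker_mid (a point): centre of the green-capped white round marker, 140 mm long, 16 mm in diameter, 20 g (None: absent, its tube is empty); x axis along it to the capped end, nearest the mouth of the green tube. At first wholly inside, 9 to 19 mm behind the mouth; it slides in the smooth bore once the tube tilts 0.2 to 0.4 rad, right out if there is room, else until its end meets the worktop, and stays put when the tube is level
- blue_tube_mid (a point): centre of the blue square plastic marker tube: 165 mm long, 28 x 28 mm outside, bore 18 x 18 mm and 159 mm deep, a 10 mm wide viewing slot along its top, 60 g, lying on the worktop (centre 14 mm up). x axis along it to the open mouth, 82.5 mm from the centre; the black end is closed
- blue_marker_mid (a point): centre of the blue-capped white round marker, 140 mm long, 16 mm in diameter, 20 g (None: absent, its tube is empty); x axis along it to the capped end, nearest the mouth of the blue tube. At first wholly inside, 9 to 19 mm behind the mouth; it slides in the smooth bore once the tube tilts 0.2 to 0.4 rad, right out if there is room, else until its end meets the worktop, and stays put when the tube is level
- glass: drinking glass, 81 mm wide, 91 high; origin under its centre, z up; bystander at the back of the worktop
- jar_gold: spice jar with gold lid, 45 mm wide, 100 high; origin under its centre, z up; bystander at the back of the worktop
- jar_black: spice jar with black lid, 40 mm wide, 105 high; origin under its centre, z up; bystander at the back of the worktop

How it is judged:
By the outcome, as a careful person would: the job done as asked, in the order asked, and still so for the second after the job is handed in, with the robot touching nothing.
Of marker_red, marker_green, marker_blue only 2 to 3 are there at a start; the rules pass over those that are not, and their reading is None.
At some moment in a run one of tube_red, tube_green, tube_blue may be knocked a few centimetres aside while the robot is not near it.
Once in a run the grip may slacken for a moment while it holds something.
It also fails if it takes over 208 s, if anything falls off the work surface, if the arm or the gripper's body presses on something with over 40 N, if the wrist force passes 120 N, or if a joint passes its speed limit or range.

ROBOT

A 6-joint arm with a two-finger parallel gripper is mounted at the origin on the work surface; the furniture and walls round the work are solid. World frame = base frame: x ahead of the robot, y to its left, z up, the work surface at z = 0. Lengths are in mm, angles in rad, forces in N, time in s.
With the tool pointing down it reaches from about 200 to 875 mm from the base axis. Payload 3.4 kg.
Tool frame: the origin (TCP) lies where the fingers leave the gripper's body, on its centre line; the fingertips stand 97 mm ahead of it and the grasp point (between the pads) lies 78 mm ahead of it; z points along the fingers, y is the line along which they close (so a half turn about z gives the same grasp; the last joint's range is limited). The gripper opens to 94 mm and grips with 3 to 60 N. Pads are 16 mm wide; open, the fingers measure 119 mm over their backs; the gripper's body (75 mm by 177 mm) begins 78 mm behind the grasp point.
Start: joints at [-1.366, 0.276, 1.505, -0, 1.361, -0.121], TCP at [184.037, -544.78, 302.693] pointing down, gripper open.
Joint ranges: [-2.89, 2.89], [-0.75, 2.08], [0.22, 2.7], [-1.18, 4.32], [0.11, 2.71], [-2.7, 2.7]. Speed limits (rad/s): [2.57, 2.57, 3.14, 3.14, 3.14, 3.14].

INTERFACE

Orientations are given as a 3x3 rotation matrix whose columns are the frame's x, y, z axes.
In Python, from rig import arm, imaging, job, outline_of gives the robot as it stands.
- The arm moves only by the shell command python3 -m crank 'ROWS'. ROWS is text: rows parted by semicolons, each of 7 numbers parted by spaces: the shift along the tool's x, y, z in m, then the turn, a rotation vector about the tool's x, y, z in rad, then the opening, from -1 (shut) to 1 (fully open). A call has exactly 8 rows; each row is the pose to reach, as a shift and turn from the pose commanded when the call began, along the tool's axes at that moment; what a row does not reach only later rows make up. A row lasts 1/12 s, in which the tool goes at most 41.7 mm and 7.16 degrees, less where a joint would pass 70% of its speed; a pose out of reach is approached as far as the arm can. A call with a gripper value outside its range is refused whole. The fingers move at their own pace and stop on an object; the grip force is fixed at half the most. Time passes only in rows, so rows that repeat a pose let the fingers close, or fill a call up. It gives the time, the measured TCP pose, the force, the opening and the grip force at its end, in the units of the state.
- arm.observe(): the state, without advancing time (a new reading comes with each control period).
- imaging.grab_frame(name): name is "scene" or "side" or "wrist"; returns (picture, depth): 420x560x3 uint8, blue, green, red; 420x560 float32, mm along the optical axis (not along the pixel's ray), 0 where there is no reading.
- imaging.camera_model(name): a dict with "vertical_fov" (degrees; the focal length in pixels is half the picture's height over the tangent of half this angle, whatever the lens; pixels are square), "cx", "cy" (the principal point, pixels), "k1" (the pictures are not rectified: a ray, as slopes to the right and down, at radius r is drawn at 1 + k1 r^2 times it, then the intrinsics apply), "rvec" (rotation vector, rad) and "tvec" (3), from world to camera coordinates, as OpenCV has them; the wrist camera has in their place "mount" (4x4, takes a point from camera to tool coordinates, whose origin is the TCP and whose axes are the flange's). Camera axes: x right, y down, z forward; pixel columns grow to the right and rows downward; lengths in mm; the calibration is good to about 2 mm. A picture is of the moment at which its call begins: read the wrist's pose just before it. camera_model takes no time and is no camera call.
- job.close_job(): hands the job in; it is judged then, once.
Trained networks look in the newest picture that a camera, given by its name, has taken for a name from the list of things; names that differ only in an ending like _2 or _b are one class to them, and where a whole thing is asked for, a point or a joint stands for the part that bears it (a point fixed in the world has none). Each returns a list of dicts, best first, with "confidence" (0 to 1); they miss things now and then, are a little off and sometimes report something else, mostly with a low value. They report only what shows in the picture. A call takes as long as a camera call.
- outline_of(query, camera): "mask" (420x560 bool, what is visible of it) and "bbox" ([left, top, right, bottom] in pixels, round what is visible of it).
The state is a dict: "t": time; "joints": joint angles; "qvel": joint speeds; "effort": joint torques, N m; "ee_pos": TCP position; "tcp_rot": TCP orientation; "contact_force": force on the tool from outside, world axes, zero at the start; "moment": the same for the moment, N m; "finger_gap": finger opening in mm; "gripper_force": force on a finger pad.
Only numpy, scipy, OpenCV 4.12 (cv2) and the standard library are available. Lean on these libraries where they do the work, as an engineer would, in place of code of your own. Each camera call takes 0.05 s, during which the arm holds its last target. There are 200 camera calls.

## Working session

There is one attempt and no reset: what is moved stays moved. The work goes in short steps, Python scripts to look and compute and a shell command to move; the robot and the scene stay as the last step left them, time stands still between calls to the robot, and variables do not carry over. Pictures are saved under pics/ and viewed, at most 14 in all, crops included, and the job is handed in when it is done.

```bash
ls; mkdir -p pics
cat > h.py <<'E'
import numpy as np, cv2
from rig import arm, imaging, job, outline_of
from scipy.spatial.transform import Rotation as R
def cam(name):
    m=imaging.camera_model(name); f=210/np.tan(np.radians(m["vertical_fov"])/2)
    K=np.array([[f,0,m["cx"]],[0,f,m["cy"]],[0,0,1.]])
    if "mount" in m:
        s=arm.observe(); T=np.eye(4); T[:3,:3]=s["tcp_rot"]; T[:3,3]=s["ee_pos"]; W=T@np.array(m["mount"])
    else:
        r=R.from_rotvec(np.ravel(m["rvec"])).as_matrix(); W=np.eye(4); W[:3,:3]=r.T; W[:3,3]=-r.T@np.ravel(m["tvec"])
    return K,np.array([m["k1"],0,0,0.]),W
def cloud(name,d,C):
    K,D,W=C; v,u=np.mgrid[0:420,0:560]
    n=cv2.undistortPoints(np.stack([u,v],-1).reshape(-1,1,2).astype(float),K,D).reshape(420,560,2)
    P=np.dstack([n*d[...,None],d]); return P@W[:3,:3].T+W[:3,3]
def look(name,save=None):
    C=cam(name); img,d=imaging.grab_frame(name)
    if save: cv2.imwrite("pics/"+save,img)
    P=cloud(name,d,C); P[d<=0]=np.nan
    return img,P
def mask(q,name,n=0):
    r=outline_of(q,name)
    return (r[n]["mask"],r[n]["confidence"],r[n]["bbox"]) if len(r)>n else (None,0,None)
E
python3 - <<'E'
from h import *
print(arm.observe())
for n in("scene","side"):
    img,P=look(n,n+"0.png"); np.save(n+"0.npy",P)
    print(n,cam(n)[2].round(2).tolist())
    for q in["stand","board_foot","slot","red_tube_mid","green_tube_mid","blue_tube_mid","red_marker_mid","green_marker_mid","blue_marker_mid","glass","jar_gold","jar_black"]:
        m,c,b=mask(q,n)
        if m is None: print(q,None);continue
        p=P[m&~np.isnan(P[...,0])]
        print(q,round(c,2),b,m.sum(),np.median(p,0).round(),np.percentile(p,2,axis=0).round(),np.percentile(p,98,axis=0).round())
        np.save(f"m_{n}_{q}.npy",m)
E
```

```text
pics
{'t': 0.0, 'joints': array([-1.36597517e+00,  2.76611748e-01,  1.50610484e+00, -1.75035267e-05,
        1.36068865e+00, -1.20975391e-01]), 'qvel': array([-1.79584266e-03, -4.58587595e-04, -1.01267369e-03,  5.34646706e-04,
        1.05460372e-03,  2.04024456e-05]), 'effort': array([ 2.89503514e-03, -4.04576612e+01, -2.37225670e+01,  7.07310601e-02,
        3.43925098e-02, -1.21883036e-04]), 'ee_pos': array([ 183.96200871, -544.3759123 ,  301.80630401]), 'tcp_rot': array([[ 9.47394946e-01,  3.20066661e-01, -3.85425194e-04],
       [ 3.20066830e-01, -9.47393312e-01,  1.77121073e-03],
       [ 2.01756254e-04, -1.80139792e-03, -9.99998357e-01]]), 'contact_force': array([-0.07778274, -0.20178274,  0.42860207]), 'moment': array([0.02665151, 0.00874347, 0.03571901]), 'gripper_force': 0.0, 'finger_gap': 93.8564471693564}
scene [[-0.59, -0.58, 0.56, -10.68], [-0.8, 0.44, -0.4, 402.44], [-0.01, -0.69, -0.73, 921.22], [0.0, 0.0, 0.0, 1.0]]
stand 0.81 [143.8, 265.0, 265.2, 379.0] 6984 [481. 264.   9.] [375. 166.   4.] [623. 348. 149.]
board_foot 0.86 [349.1, 144.0, 415.7, 219.0] 2902 [ 514. 
[... 1446 characters left out ...]
27.] [ 635. -133.    4.] [662. -85.  30.]
blue_tube_mid 0.97 [204.9, 261.4, 238.9, 324.3] 720 [ 428. -149.   27.] [ 407. -212.    0.] [449. -38.  31.]
red_marker_mid None
green_marker_mid 0.53 [316.2, 262.2, 317.7, 267.1] 37 [ 652. -108.   20.] [ 647. -124.   15.] [658. -94.  25.]
blue_marker_mid 0.64 [303.0, 253.3, 325.3, 276.9] 208 [ 643. -102.   27.] [ 635. -136.    0.] [664. -74.  30.]
glass 0.65 [286.5, 157.1, 313.2, 197.8] 813 [718. 238.  66.] [690. 218.   4.] [764. 300.  92.]
jar_gold 0.92 [375.6, 271.7, 400.1, 326.8] 1169 [ 733. -302.   67.] [ 718. -310.    0.] [ 761. -247.  103.]
jar_black 0.72 [203.3, 260.6, 238.3, 323.1] 769 [ 428. -154.   27.] [ 407. -212.   -1.] [449. -33.  31.]
```

Run:
```python
import cv2
a=cv2.imread("pics/scene0.png")[130:400,130:430];a=cv2.resize(a,None,fx=2.2,fy=2.2,interpolation=3);cv2.imwrite("pics/a.png",a)
a=cv2.imread("pics/side0.png")[120:410,160:430];a=cv2.resize(a,None,fx=2.06,fy=2.06,interpolation=3);cv2.imwrite("pics/b.png",a)
```

```text
(no output)
```

View pics/a.png

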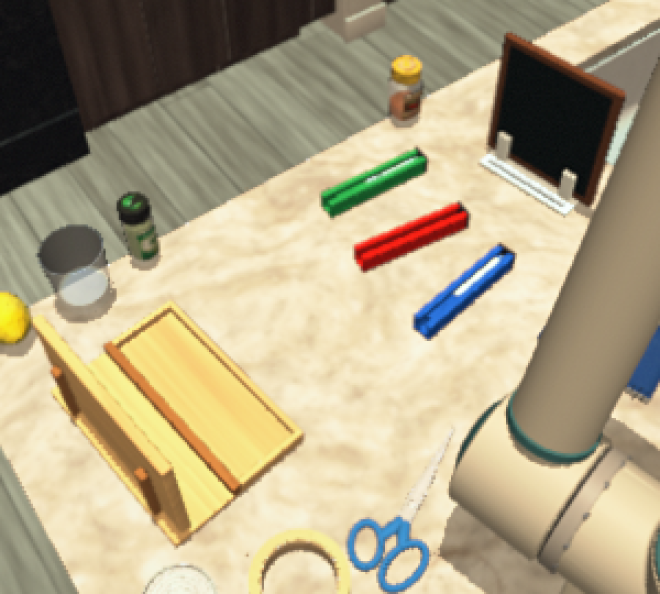

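View pics/b.png

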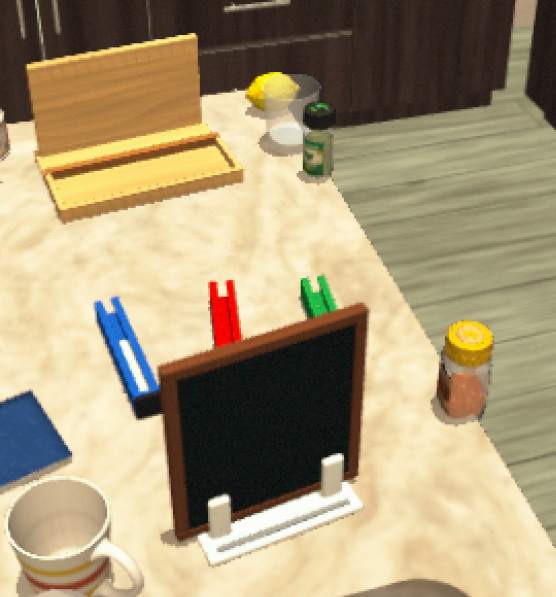

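```bash
cat >> h.py <<'E'
def rect(P2):
    (c,s,a)=cv2.minAreaRect(P2.astype(np.float32)); 
    if s[0]<s[1]: s=s[::-1]; a+=90
    return np.round(c,1),np.round(s,1),round(a,1)
def hues(img):
    h=cv2.cvtColor(img,cv2.COLOR_BGR2HSV); H,S,V=h[...,0],h[...,1],h[...,2]; k=(S>130)&(V>50)
    return {"red":k&((H<5)|(H>174)),"green":k&(H>45)&(H<85),"blue":k&(H>100)&(H<125)}
def tubes(img,P,lo=3,box=((330,720),(-330,60))):
    for q,m in hues(img).items():
        k=m&(P[...,2]>lo)&(P[...,2]<45)&(P[...,0]>box[0][0])&(P[...,0]<box[0][1])&(P[...,1]>box[1][0])&(P[...,1]<box[1][1])
        p=P[k]
        if len(p)<30: continue
        t=p[np.abs(p[:,2]-np.percentile(p[:,2],90))<4]
        print(q,len(p),"all",rect(p[:,:2]),"top",rect(t[:,:2]),np.median(t[:,2]).round(1))
E
python3 - <<'E'
from h import *
for n in("scene","side"):
    P=np.load(n+"0.npy"); img=cv2.imread(f"pics/{n}0.png")
    print(n,"table z",np.nanmedian(P[(P[...,0]>450)&(P[...,0]<600)&(P[...,1]>0)&(P[...,1]<120)][:,2]))
    tubes(img,P)
    s=P[(P[...,0]>330)&(P[...,0]<680)&(P[...,1]>130)&(P[...,1]<400)&(P[...,2]>-50)&(P[...,2]<180)]
    def rep(l,p): print(l,len(p),rect(p[:,:2]),np.median(p[:,2]).round(1)) if len(p)>20 else print(l,len(p))
    rep("panel top",s[s[:,2]>143]); rep("panel",s[(s[:,2]>60)&(s[:,2]<140)]); rep("stand>5",s[(s[:,2]>5)&(s[:,2]<40)]); 
    q=s[(s[:,2]>18)&(s[:,2]<28)]; rep("rims",q)
    b=P[(P[...,0]>400)&(P[...,0]<650)&(P[...,1]>-440)&(P[...,1]<-300)&(P[...,2]>-5)&(P[...,2]<230)]
    rep("board hi",b[b[:,2]>60]); rep("board top",b[b[:,2]>203]); rep("board mid",b[(b[:,2]>60)&(b[:,2]<190)]); rep("rack",b[(b[:,2]>4)&(b[:,2]<50)])
    h=b[b[:,2]>60]; c=h.mean(0); print("plane n",np.linalg.svd(h-c,full_matrices=False)[2][2].round(3),c.round(1), "zmax",np.percentile(b[:,2],99))
E
```

```text
scene table z -1.5185227065122717
red 595 all (array([ 583.3, -196.6]), array([302.3, 126.7]), 123.8) top (array([ 583.3, -198. ]), array([301.5, 124.4]), 124.5) 26.5
green 442 all (array([ 643.5, -149.9]), array([160.4,  29.7]), 86.4) top (array([ 643.3, -149.9]), array([160.1,  27.4]), 85.9) 26.5
blue 485 all (array([ 427.1, -123.1]), array([161.3,  26.4]), 96.8) top (array([ 427.1, -123.7]), array([160.1,  26.4]), 96.8) 26.8
panel top 611 (array([492.5, 328.4]), array([237.7,  14.9]), 6.5) 147.7
panel 688 (array([490.9, 338.9]), array([238.2,  22.6]), 9.5) 97.8
stand>5 5224 (array([501.8, 257.9]), array([253.1, 180.3]), 6.3) 8.7
rims 885 (array([501.3, 257.5]), array([251.3, 178. ]), 6.5) 21.2
board hi 2407 (array([ 520.8, -350.4]), array([184.2,  19.4]), 9.9) 144.1
board top 277 (array([ 520.1, -351.2]), array([178.7,  19.3]), 9.3) 209.4
board mid 1921 (array([ 520.3, -348.3]), array([184.1,  15.3]), 11.3) 128.4
rack 879 (array([ 536.7, -334.5]), array([217.9,  50.7]), 7.3) 16.3
plane n [ 0.166 -0.986 -0.001] [ 515.8 -349.3  142.5] zmax 211.0193145325311
side table z 0.0608018505
[... 350 characters left out ...]
 428.9, -127.8]), array([161.7,  28.4]), 96.6) 28.4
panel top 378 (array([495.7, 323.7]), array([237.9,  23. ]), 7.0) 149.1
panel 2071 (array([474.6, 319.9]), array([280.,  42.]), 179.9) 100.6
stand>5 3556 (array([501.3, 261.3]), array([342.6, 224.6]), 5.9) 12.5
rims 899 (array([484.5, 264.3]), array([287.4, 212.3]), 6.4) 22.1
board hi 6602 (array([ 521.6, -356.5]), array([181.5,  15.5]), 8.5) 148.2
board top 944 (array([ 521.4, -356.5]), array([180.2,  15.3]), 8.6) 211.7
board mid 5107 (array([ 521.4, -355.5]), array([181.5,  15.2]), 9.0) 129.7
rack 2511 (array([ 520.2, -370.5]), array([219.3, 123.7]), 179.2) 12.8
plane n [-0.153  0.988 -0.008] [ 517.7 -360.2  145.7] zmax 213.45813567621423
```

```bash
cat >> h.py <<'E'
def down(yaw):
    a=np.radians(yaw); return np.array([[np.cos(a),np.sin(a),0],[np.sin(a),-np.cos(a),0],[0,0,-1.]])
def to(*targets):
    """targets: (pos mm of grasp point, R); prints shift m and rotvec in the present tool frame"""
    s=arm.observe(); A=np.array(s["tcp_rot"]); p0=np.array(s["ee_pos"])
    print("t",round(s["t"],1),"grasp pt",(p0+78*A[:,2]).round(1),"F",np.round(s["contact_force"],1),"gap",round(s["finger_gap"],1),"gf",round(s["gripper_force"],1),"q",np.round(s["joints"],2))
    for p,Rt in targets:
        t=np.array(p,float)-78*Rt[:,2]
        print(p,"->",((A.T@(t-p0))/1000).round(4),R.from_matrix(A.T@Rt).as_rotvec().round(4))
E
python3 - <<'E'
from h import *
to(((184,-544,285),down(18.7)),((521,-354,285),down(9)),((521,-354,250),down(9)))
E
```

```text
t 1.3 grasp pt [ 184.1 -544.8  224.7] F [-0.2 -0.5 -0.5] gap 93.9 gf 0.0 q [-1.37  0.28  1.5  -0.    1.36 -0.12]
(184, -544, 285) -> [ 0.0002 -0.0007 -0.0603] [ 0.0001  0.     -0.0005]
(521, -354, 285) -> [ 0.3803 -0.0729 -0.0603] [1.000e-04 0.000e+00 1.688e-01]
(521, -354, 250) -> [ 0.3803 -0.0729 -0.0253] [1.000e-04 0.000e+00 1.688e-01]
```

```bash
python3 -m crank '0 0 -0.04 0 0 0 1;0.03 0 -0.06 0 0 0 1;0.07 -0.01 -0.06 0 0 0.05 1;0.11 -0.02 -0.06 0 0 0.1 1;0.15 -0.03 -0.06 0 0 0.169 1;0.19 -0.036 -0.06 0 0 0.169 1;0.23 -0.044 -0.06 0 0 0.169 1;0.27 -0.052 -0.06 0 0 0.169 1'
python3 - <<'E'
from h import *
to(((521,-354,285),down(9)),((521,-354,250),down(9)))
E
```

```text
t: 1.97
ee_pos: [424.7, -407.8, 362.9]
tcp_rot: [[0.988, 0.156, 0.0], [0.156, -0.988, -0.001], [0.0, 0.001, -1.0]]
contact_force: [0.2, -0.6, -0.7]
finger_gap: 94.1
gripper_force: 0.0
t 2.0 grasp pt [ 424.7 -407.9  284.9] F [ 0.2 -0.6 -0.7] gap 94.1 gf 0.0 q [-0.88  0.27  1.37 -0.    1.51  0.53]
(521, -354, 285) -> [ 1.035e-01 -3.820e-02 -1.000e-04] [ 0.0006 -0.0002 -0.0005]
(521, -354, 250) -> [ 0.1035 -0.0382  0.0349] [ 0.0006 -0.0002 -0.0005]
```

```bash
python3 -m crank '0.036 -0.013 0 0 0 0 1;0.072 -0.026 0 0 0 0 1;0.104 -0.038 0 0 0 0 1;0.104 -0.038 0 0 0 0 1;0.104 -0.038 0 0 0 0 1;0.104 -0.038 0 0 0 0 1;0.104 -0.038 0 0 0 0 1;0.104 -0.038 0 0 0 0 1'
python3 - <<'E'
from h import *
img,P=look("wrist","w1.png")
b=P[(P[...,2]>195)&(P[...,2]<222)&(P[...,1]<-320)&(P[...,1]>-390)]
print(len(b),rect(b[:,:2]),np.median(b[:,2]))
to(((521,-354,193),down(9)))
E
```

```text
t: 2.63
ee_pos: [518.8, -356.2, 362.9]
tcp_rot: [[0.988, 0.154, -0.0], [0.154, -0.988, -0.0], [-0.0, 0.0, -1.0]]
contact_force: [-0.6, 0.0, -0.1]
finger_gap: 93.8
gripper_force: 0.0
2888 (array([ 526.9, -353.2]), array([168. ,  11.8]), 9.1) 214.54542249445166
t 2.7 grasp pt [ 518.8 -356.3  284.9] F [ 0.1 -0.2 -0.2] gap 94.1 gf 0.0 q [-0.71  0.33  1.27 -0.    1.53  0.7 ]
(521, -354, 193) -> [ 0.0025 -0.0019  0.0919] [ 0.0004  0.0001 -0.0023]
```

View pics/w1.png

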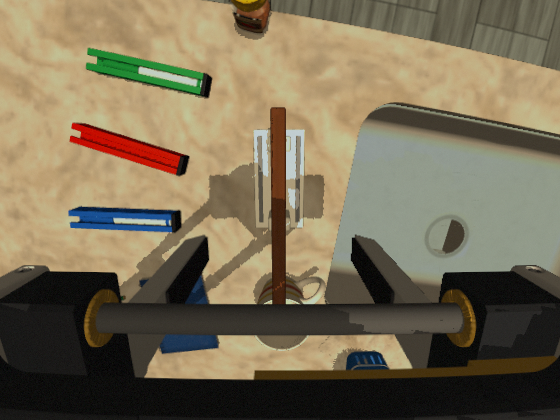

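```bash
python3 -m crank '0.0025 -0.002 0.03 0 0 0 1;0.0025 -0.002 0.06 0 0 0 1;0.0025 -0.002 0.09 0 0 0 0.6;0.0025 -0.002 0.092 0 0 0 0;0.0025 -0.002 0.092 0 0 0 -1;0.0025 -0.002 0.092 0 0 0 -1;0.0025 -0.002 0.092 0 0 0 -1;0.0025 -0.002 0.092 0 0 0 -1'
python3 -m crank '0 0 0 0 0 0 -1;0 0 0 0 0 0 -1;0 0 -0.01 0 0 0 -1;0 0 -0.03 0 0 0 -1;0 0 -0.05 0 0 0 -1;0 0 -0.07 0 0 0 -1;0 0 -0.08 0 0 0 -1;0 0 -0.08 0 0 0 -1'
python3 - <<'E'
from h import *
img,P=look("side","s1.png")
th=0.25; a=np.radians(6.4); xs=np.array([-np.sin(a),np.cos(a),0]); ys=np.array([-np.cos(a),-np.sin(a),0]); zs=np.array([0,0,1.])
# tool: x along -ys, z down the board
def lean(th):
    z=-(np.cos(th)*zs+np.sin(th)*xs); x=-ys; return np.column_stack([x,np.cross(z,x),z])
O=np.array([500.5,269,0])
def gp(f,th,h,g=182): return O+f*xs+(10+h)*zs-lean(th)[:,2]*g
to((gp(-60,0,90),lean(0)),(gp(12,0.0,70),lean(0)),(gp(12,0.24,30),lean(.24)))
E
```

```text
t: 3.35
ee_pos: [522.8, -353.8, 273.0]
tcp_rot: [[0.988, 0.156, 0.003], [0.156, -0.988, -0.003], [0.003, 0.003, -1.0]]
contact_force: [0.0, 0.4, -0.6]
finger_gap: 57.7
gripper_force: 0.0
t: 4.02
ee_pos: [522.9, -353.5, 354.2]
tcp_rot: [[0.988, 0.156, 0.005], [0.156, -0.988, -0.004], [0.004, 0.005, -1.0]]
contact_force: [-0.7, -0.1, 0.2]
finger_gap: 3.7
gripper_force: 0.0
t 4.1 grasp pt [ 522.6 -353.3  274.2] F [ 0.8 -0.1 -0.2] gap 1.3 gf 0.0 q [-0.7   0.34  1.29 -0.    1.51  0.71]
[507.18813593 209.37392485 282.        ] -> [ 0.0728 -0.558  -0.009 ] [ 0.0023 -0.002   0.0452]
[499.16237281 280.92521503 262.        ] -> [ 0.076  -0.63    0.0109] [ 0.0023 -0.002   0.0452]
[494.34001747 323.91748152 216.78351142] -> [ 0.0787 -0.6918  0.0582] [-0.2376 -0.0075  0.0447]
```

View pics/s1.png

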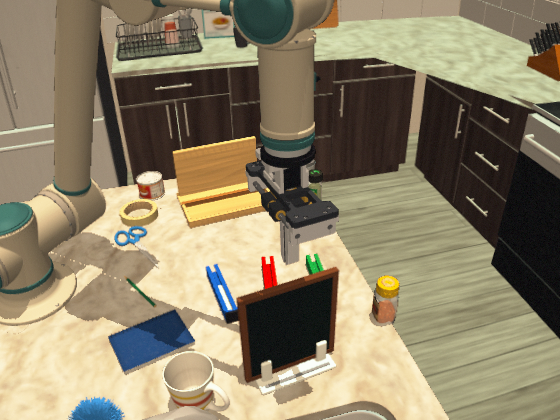

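```bash
python3 -m crank '0 0 0 0 0 0 -0.1;0 0 0 0 0 0 -0.1;0 0 0 0 0 0 -0.1;0 0 0 0 0 0 -0.1;0 0 0 0 0 0 -0.1;0 0 0 0 0 0 -0.1;0 0 0.01 0 0 0 -0.1;0 0 0.03 0 0 0 -0.1'
python3 -m crank '0 0 0.025 0 0 0 -0.1;0 0 0.05 0 0 0 -0.1;0 0 0.052 0 0 0 -0.1;0 0 0.052 0 0 0 -1;0 0 0.052 0 0 0 -1;0 0 0.052 0 0 0 -1;0 0 0.052 0 0 0 -1;0 0 0.052 0 0 0 -1'
python3 -m crank '0 0 0 0 0 0 -1;0 0 0 0 0 0 -1;0 0 0 0 0 0 -1;0 0 0 0 0 0 -1;0 0 0 0 0 0 -1;0 0 0 0 0 0 -1;0 0 0 0 0 0 -1;0 0 0 0 0 0 -1'
```

```text
t: 4.73
ee_pos: [523.0, -353.7, 322.4]
tcp_rot: [[0.988, 0.156, 0.004], [0.156, -0.988, -0.004], [0.004, 0.004, -1.0]]
contact_force: [0.8, 0.3, -0.6]
finger_gap: 41.8
gripper_force: 0.0
t: 5.4
ee_pos: [522.6, -353.3, 270.1]
tcp_rot: [[0.988, 0.156, 0.002], [0.156, -0.988, -0.002], [0.002, 0.002, -1.0]]
contact_force: [0.3, 0.0, -0.3]
finger_gap: 12.7
gripper_force: 0.0
t: 6.07
ee_pos: [522.6, -353.4, 270.1]
tcp_rot: [[0.988, 0.156, 0.002], [0.156, -0.988, -0.002], [0.002, 0.002, -1.0]]
contact_force: [1.1, -0.5, 6.1]
finger_gap: 12.1
gripper_force: 30.0
```

```bash
python3 -m crank '0 0 -0.02 0 0 0 -1;0 0 -0.05 0 0 0 -1;0 0 -0.08 0 0 0 -1;0 -0.02 -0.085 0 0 0 -1;0 -0.05 -0.085 0 0 0 -1;0 -0.08 -0.085 0 0 0 -1;0 -0.115 -0.085 0 0 0 -1;0 -0.115 -0.085 0 0 0 -1'
python3 - <<'E'
from h import *
a=np.radians(6.4); xs=np.array([-np.sin(a),np.cos(a),0]); ys=np.array([-np.cos(a),-np.sin(a),0]); zs=np.array([0,0,1.])
def lean(th):
    z=-(np.cos(th)*zs+np.sin(th)*xs); x=-ys; return np.column_stack([x,np.cross(z,x),z])
O=np.array([500.5,269,0])
def gp(f,th,h,g=184): return O+f*xs+(10+h)*zs-lean(th)[:,2]*g
to((gp(-60,0,80),lean(0)),(gp(12,0.0,70),lean(0)),(gp(12,0.24,30),lean(.24)))
E
```

```text
t: 6.73
ee_pos: [501.6, -232.0, 352.5]
tcp_rot: [[0.987, 0.16, -0.004], [0.16, -0.987, 0.008], [-0.003, -0.009, -1.0]]
contact_force: [-1.1, -0.5, -2.0]
finger_gap: 12.0
gripper_force: 30.0
t 6.7 grasp pt [ 501.2 -231.4  274.5] F [-1.1 -0.5 -2. ] gap 12.0 gf 30.0 q [-0.56  0.22  1.46  0.    1.47  0.85]
[507.18813593 209.37392485 274.        ] -> [ 0.0762 -0.4348  0.0041] [-0.0086  0.003   0.0491]
[499.16237281 280.92521503 264.        ] -> [ 0.0798 -0.5066  0.0147] [-0.0086  0.003   0.0491]
[494.28702455 324.38992401 218.72618737] -> [ 0.083  -0.5684  0.0627] [-0.2486 -0.0029  0.0492]
```

```bash
python3 -m crank '0.006 -0.03 0 0 0 0.01 -1;0.012 -0.068 0 0 0 0.02 -1;0.019 -0.106 0 0 0 0.03 -1;0.026 -0.144 0 0 0 0.045 -1;0.033 -0.182 0 0 0 0.045 -1;0.04 -0.22 0 0 0 0.045 -1;0.047 -0.258 0 0 0 0.045 -1;0.052 -0.29 0 0 0 0.045 -1'
python3 -m crank '0.006 -0.03 0 0 0 0 -1;0.012 -0.06 0 0 0 0 -1;0.016 -0.09 0 0 0 0 -1;0.018 -0.11 0 0 0 0 -1;0.02 -0.125 0 0 0 0 -1;0.02 -0.13 0 0 0 0 -1;0.02 -0.13 0 0 0 0 -1;0.02 -0.13 0 0 0 0 -1'
cat > st.py <<'E'
from h import *
a=np.radians(6.4); xs=np.array([-np.sin(a),np.cos(a),0]); ys=np.array([-np.cos(a),-np.sin(a),0]); zs=np.array([0,0,1.])
def lean(th):
    z=-(np.cos(th)*zs+np.sin(th)*xs); x=-ys; return np.column_stack([x,np.cross(z,x),z])
O=np.array([500.5,269,0])
def gp(f,th,h,g=184,dy=0): return O+f*xs+(10+h)*zs-lean(th)[:,2]*g+dy*ys
E
python3 - <<'E'
from st import *
to((gp(12,0.0,70),lean(0)),(gp(12,0.24,30),lean(.24)))
for n in("wrist","scene"):
    img,P=look(n,n+"2.png")
    Q=(P-O)@np.column_stack([xs,ys,zs])
    def rep(l,k):
        p=Q[k]; 
        if len(p)>20: print(n,l,len(p),np.percentile(p,[2,50,98],axis=0).round(1).tolist(),rect(p[:,:2]))
    i=(abs(Q[...,1])<150)&(Q[...,0]>-115)&(Q[...,0]<100)
    rep("ptop",i&(Q[...,2]>144)&(Q[...,2]<156)&(Q[...,0]>40)); rep("rail",i&(Q[...,2]>18)&(Q[...,2]<29)&(abs(Q[...,0]+6)<14)&(abs(Q[...,1])<110))
    rep("lip",i&(Q[...,2]>17)&(Q[...,2]<27)&(Q[...,0]<-85))
E
```

```text
t: 7.4
ee_pos: [508.5, 58.4, 352.3]
tcp_rot: [[0.994, 0.113, -0.003], [0.113, -0.994, 0.001], [-0.003, -0.002, -1.0]]
contact_force: [0.7, -0.3, -2.4]
finger_gap: 11.7
gripper_force: 30.0
t: 8.07
ee_pos: [514.9, 186.2, 352.8]
tcp_rot: [[0.994, 0.112, -0.002], [0.112, -0.994, -0.001], [-0.002, 0.001, -1.0]]
contact_force: [-0.7, -0.5, -2.2]
finger_gap: 12.0
gripper_force: 30.0
t 8.1 grasp pt [514.7 186.1 274.8] F [-0.7 -0.5 -2.2] gap 12.0 gf 30.0 q [ 0.22  0.21  1.47 -0.    1.46  1.68]
[499.16237281 280.92521503 264.        ] -> [-0.005  -0.0959  0.0107] [0.0011 0.0019 0.0007]
[494.28702455 324.38992401 218.72618737] -> [-0.0048 -0.1582  0.0582] [-0.2389  0.0018  0.0009]
wrist ptop 3329 [[50.8, -116.5, 144.7], [55.9, -24.8, 151.3], [64.1, 98.1, 153.0]] (array([57.5, -8.5]), array([225.2,  15.5]), 90.4)
wrist rail 1372 [[-12.7, -105.4, 19.2], [-7.2, -10.0, 25.5], [-0.8, 104.6, 27.3]] (array([-6.5,  0.3]), array([219.3,  12.7]), 90.3)
wrist lip 139 [[-102.5, -126.0, 21.0], [-101.9, -36.7, 23.2], [-99.0, 61.2, 24.9]] (array([-102.1,  -30.3]), array([192. ,   5.4]), 91.8)
scene ptop 597 [[53.4, -112.0, 144.4], [60.5, 19.8, 147.8], [66.6, 116.6, 151.3]] (array([59.8,  0. ]), array([239.4,  14.7]), 90.2)
scene rail 395 [[-11.1, -104.7, 18.3], [-4.5, 9.6, 21.7], [1.2, 106.0, 25.2]] (array([-4.9, -0.1]), array([219.6,  13.1]), 90.6)
scene lip 260 [[-100.7, -121.4, 17.3], [-96.4, 16.4, 19.9], [-87.5, 123.6, 22.8]] (array([-93.3,   0.3]), array([250.1,  14.9]), 90.1)
```

View pics/wrist2.png

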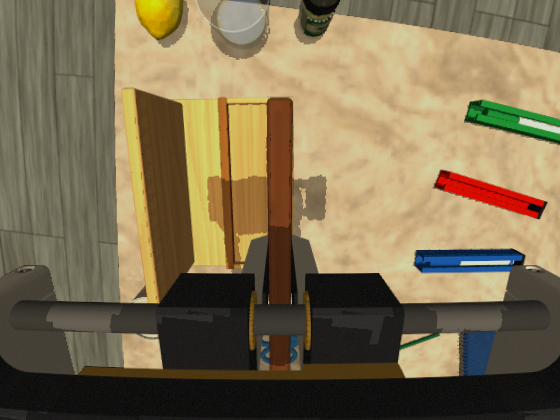

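```bash
python3 -m crank '-0.001 -0.03 0 0 0 0 -1;-0.003 -0.06 0 0 0 0 -1;-0.005 -0.09 0 0 0 0 -1;-0.005 -0.096 0.01 0 0 0 -1;-0.005 -0.096 0.025 0 0 0 -1;-0.005 -0.096 0.03 0 0 0 -1;-0.005 -0.096 0.03 0 0 0 -1;-0.005 -0.096 0.03 0 0 0 -1'
python3 - <<'E'
from st import *
to((gp(12,0.11,35),lean(.11)),(gp(12,0.22,15),lean(.22)),(gp(12,0.22,3),lean(.22)),(gp(12,0.22,1),lean(.22)))
E
```

```text
t: 8.83
ee_pos: [500.2, 280.3, 323.4]
tcp_rot: [[0.994, 0.11, -0.001], [0.11, -0.994, -0.001], [-0.001, 0.001, -1.0]]
contact_force: [-0.0, -0.5, -2.6]
finger_gap: 11.9
gripper_force: 30.0
t 8.8 grasp pt [500.1 280.3 245.4] F [-0.  -0.5 -2.6] gap 11.9 gf 30.0 q [ 0.39  0.26  1.47 -0.    1.41  1.85]
[496.91078874 300.99853929 227.88792202] -> [-0.001  -0.0295  0.018 ] [-0.1092  0.0008 -0.0013]
[494.68642137 320.82922114 204.56513068] -> [-0.001  -0.0579  0.0427] [-0.2192  0.0008 -0.0012]
[494.68642137 320.82922114 192.56513068] -> [-0.001  -0.0579  0.0547] [-0.2192  0.0008 -0.0012]
[494.68642137 320.82922114 190.56513068] -> [-0.001  -0.0579  0.0567] [-0.2192  0.0008 -0.0012]
```

```bash
python3 -m crank '-0.001 -0.015 0.009 -0.055 0 0 -1;-0.001 -0.0295 0.018 -0.109 0 0 -1;-0.001 -0.045 0.03 -0.165 0 0 -1;-0.001 -0.058 0.0427 -0.219 0 0 -1;-0.001 -0.058 0.049 -0.219 0 0 -1;-0.001 -0.058 0.053 -0.219 0 0 -1;-0.001 -0.058 0.055 -0.219 0 0 -1;-0.001 -0.058 0.0555 -0.219 0 0 -1'
python3 - <<'E'
from st import *
img,P=look("side","s3.png")
to((gp(12,0.22,1),lean(.22)),(gp(12,0.22,0),lean(.22)))
c=cv2.resize(img[120:280,130:370],None,fx=3,fy=3,interpolation=3);cv2.imwrite("pics/c.png",c)
E
```

```text
t: 9.5
ee_pos: [492.9, 337.8, 268.6]
tcp_rot: [[0.994, 0.107, 0.024], [0.11, -0.97, -0.215], [0.0, 0.216, -0.976]]
contact_force: [0.2, -0.0, -1.2]
finger_gap: 11.8
gripper_force: 30.0
t 9.6 grasp pt [494.9 321.1 192.7] F [-0.4 -1.1 -2.1] gap 11.5 gf 30.0 q [ 0.58  0.38  1.45 -0.2   1.41  2.08]
[494.68642137 320.82922114 190.56513068] -> [-0.0002 -0.0004  0.0021] [-0.002  -0.0005 -0.0019]
[494.68642137 320.82922114 189.56513068] -> [-0.0002 -0.0006  0.0031] [-0.002  -0.0005 -0.0019]
```

View pics/c.png

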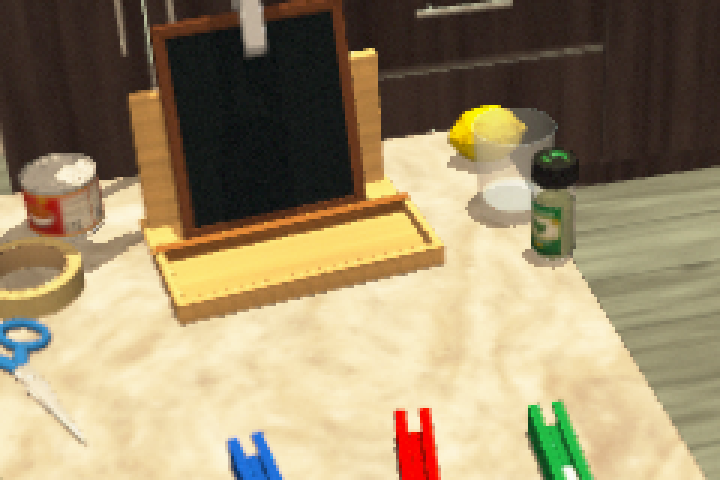

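```bash
python3 -m crank '0 0 0.0015 0 0 0 -1;0 0 0.003 0 0 0 -1;0 0 0.003 0 0 0 -1;0 0 0.003 0 0 0 -1;0 0 0.003 0 0 0 -0.3;0 0 0.003 0 0 0 -0.2;0 0 0.003 0 0 0 -0.2;0 0 0.003 0 0 0 -0.2'
python3 -m crank '0 0 0 0 0 0 -0.2;0 0 0 0 0 0 -0.2;0 0 -0.01 0 0 0 -0.2;0 0 -0.03 0 0 0 -0.2;0 0 -0.06 0 0 0 -0.2;0 0 -0.09 0 0 0 -0.2;0 0 -0.1 0 0 0 -0.2;0 0 -0.1 0 0 0 -0.2'
python3 - <<'E'
from st import *
for n in ("scene","side"):
    img,P=look(n,n+"4.png")
    Q=(P-O)@np.column_stack([xs,ys,zs])
    k=(Q[...,0]>-20)&(Q[...,0]<100)&(abs(Q[...,1])<86)&(Q[...,2]>10)
    for lo,hi in((30,60),(90,140),(155,185),(192,220)):
        p=Q[k&(Q[...,2]>lo)&(Q[...,2]<hi)]
        print(n,lo,len(p),np.percentile(p,[2,50,98],axis=0).round(1).tolist() if len(p)>10 else "")
    tubes(img,P,18)
to((np.array([520,0,250]),down(7)))
E
```

```text
t: 10.22
ee_pos: [492.4, 338.4, 264.9]
tcp_rot: [[0.994, 0.109, 0.024], [0.112, -0.97, -0.216], [-0.001, 0.217, -0.976]]
contact_force: [0.5, 0.4, -0.8]
finger_gap: 34.7
gripper_force: 0.0
t: 10.88
ee_pos: [490.9, 361.0, 366.2]
tcp_rot: [[0.994, 0.108, 0.03], [0.112, -0.971, -0.212], [0.006, 0.214, -0.977]]
contact_force: [-0.3, 0.6, -0.1]
finger_gap: 37.6
gripper_force: 0.0
scene 30 155 [[14.9, -80.6, 30.6], [67.2, -28.4, 44.6], [77.5, 85.7, 59.1]]
scene 90 327 [[29.9, -83.3, 91.1], [66.8, 5.5, 111.7], [75.7, 84.6, 139.4]]
scene 155 24 [[43.5, -76.6, 155.0], [46.0, -0.3, 166.0], [47.9, 85.7, 179.5]]
scene 192 406 [[53.6, -82.5, 204.7], [60.4, 5.7, 208.8], [66.2, 83.4, 211.5]]
green 88 all (array([648.6, -96.4]), array([50.1, 28.8]), 87.0) top (array([648. , -96.3]), array([50.9, 25.7]), 89.1) 26.2
side 30 624 [[8.0, -81.7, 30.6], [15.2, 1.7, 45.2], [22.0, 82.9, 59.3]]
side 90 1087 [[22.2, -82.7, 91.1], [31.4, 2.4, 115.2], [40.4, 82.8, 139.2]]
side 155 681 [[36.8, -82.4, 155.6], [44.1, 3.0, 169.7], [51.3, 83.0, 184.4]]
side 192 503 [[45.1, -82.4, 192.2], [51.1, -2.4, 203.5], [60.4, 82.5, 213.7]]
red 403 all (array([ 585.5, -198.3]), array([295. , 126.8]), 124.8) top (array([ 538.5, -131.9]), array([163.6,  27.5]), 81.0) 28.1
green 449 all (array([ 646.2, -153.5]), array([161.7,  27. ]), 86.1) top (array([ 646.2, -153.5]), array([161.7,  26.9]), 86.1) 28.0
blue 477 all (array([ 429. , -128.4]), array([164.1,  28.5]), 96.3) top (array([ 428.9, -127.1]), array([160.1,  28.3]), 96.4) 28.5
t 11.0 grasp pt [491.7 342.9 286. ] F [0.1 0.2 0.9] gap 37.6 gf 0.0 q [ 0.61  0.36  1.26 -0.19  1.63  2.07]
[520   0 250] -> [-0.0102  0.3448  0.1119] [ 0.2195  0.0019 -0.01  ]
```

Run:
```python
from h import *
to(((460,100,270),down(50)),((430,-130,200),down(96.5)))
```

```text
t 11.0 grasp pt [491.7 342.9 286. ] F [0.1 0.2 0.9] gap 37.6 gf 0.0 q [ 0.61  0.36  1.26 -0.19  1.63  2.07]
(460, 100, 270) -> [-0.0587  0.2456  0.0693] [ 0.2085  0.0842 -0.7575]
(430, -130, 200) -> [-0.1141  0.4502  0.1867] [ 0.1716  0.1731 -1.5653]
```

```bash
python3 -m crank '-0.008 0.035 0 0.03 0.01 -0.1 -0.1;-0.016 0.07 0.01 0.06 0.02 -0.2 -0.1;-0.025 0.105 0.025 0.09 0.03 -0.3 -0.1;-0.034 0.14 0.035 0.12 0.045 -0.4 -0.1;-0.042 0.175 0.048 0.15 0.06 -0.5 -0.1;-0.05 0.21 0.06 0.18 0.07 -0.6 -0.1;-0.059 0.246 0.07 0.2 0.08 -0.7 -0.1;-0.059 0.246 0.07 0.2085 0.084 -0.757 -0.1'
python3 - <<'E'
from h import *
to(((430,-130,200),down(96.5)))
E
```

```text
t: 11.65
ee_pos: [457.6, 94.7, 345.4]
tcp_rot: [[0.644, 0.765, -0.005], [0.765, -0.644, -0.002], [-0.005, -0.003, -1.0]]
contact_force: [-0.3, 0.3, 0.2]
finger_gap: 42.0
gripper_force: 0.0
t 11.7 grasp pt [457.1  94.6 267.4] F [-0.3  0.3  0.2] gap 42.0 gf 0.0 q [ 0.06  0.09  1.64 -0.    1.42  0.76]
(430, -130, 200) -> [-0.1894  0.1238  0.0681] [-0.0046  0.0039 -0.8129]
```

```bash
python3 -m crank '-0.03 0.02 0.01 0 0 -0.12 -0.1;-0.06 0.04 0.02 0 0 -0.24 -0.1;-0.09 0.06 0.03 0 0 -0.36 -0.1;-0.12 0.08 0.045 0 0 -0.48 -0.1;-0.15 0.1 0.055 0 0 -0.6 -0.1;-0.19 0.124 0.068 0 0 -0.7 -0.1;-0.19 0.124 0.068 0 0 -0.81 -0.1;-0.19 0.124 0.068 0 0 -0.81 -0.1'
python3 - <<'E'
from h import *
img,P=look("wrist","w5.png")
tubes(img,P,18)
to(((430,-130,22),down(96.5)))
E
```

```text
t: 12.32
ee_pos: [430.1, -128.9, 276.2]
tcp_rot: [[-0.111, 0.994, -0.006], [0.994, 0.111, 0.001], [0.002, -0.006, -1.0]]
contact_force: [1.4, 0.2, -0.8]
finger_gap: 42.2
gripper_force: 0.0
red 2422 all (array([ 589.8, -196.2]), array([303.3, 121.5]), 124.8) top (array([ 586.7, -196.1]), array([301.4, 118.1]), 123.0) 29.6
green 2049 all (array([ 646.2, -144.7]), array([146.3,  29.3]), 85.5) top (array([ 646.3, -144.7]), array([146.3,  29.2]), 85.5) 29.5
blue 2390 all (array([ 429.2, -124.5]), array([159. ,  27.1]), 96.5) top (array([ 429.2, -124.5]), array([159. ,  27.1]), 96.5) 29.7
t 12.4 grasp pt [ 430.1 -127.   198.8] F [-0.2  0.5  0.2] gap 42.2 gf 0.0 q [-0.44  0.11  1.79 -0.    1.25 -0.55]
(430, -130, 22) -> [-0.0032  0.      0.1768] [-0.0051 -0.003  -0.0034]
```

View pics/w5.png

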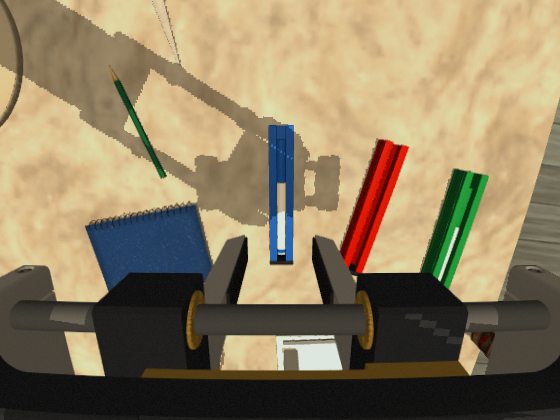

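```bash
python3 -m crank '0 0 0.04 0 0 0 -0.1;0 0 0.08 0 0 0 -0.1;0 0 0.12 0 0 0 -0.1;0 0 0.15 0 0 0 -0.1;0 0 0.17 0 0 0 -0.1;0 0 0.176 0 0 0 -0.1;0 0 0.176 0 0 0 -1;0 0 0.176 0 0 0 -1'
python3 -m crank '0 0 0 0 0 0 -1;0 0 0 0 0 0 -1;0 0 0 0 0 0 -1;0 0 0 0 0 0 -1;0 0 0 0 0 0 -1;0 0 0 0 0 0 -1;0 0 -0.02 0 0 0 -1;0 0 -0.05 0 0 0 -1'
python3 - <<'E'
from h import *
s=arm.observe();A=np.array(s["tcp_rot"]);p=np.array(s["ee_pos"])+78*A[:,2]
to()
m=A[:,0]*np.array([1,1,0]);m/=np.linalg.norm(m)
def tilt(th):
    return R.from_rotvec(th*np.cross(m,[0,0,-1])).as_matrix()@down(np.degrees(np.arctan2(m[1],m[0])))
print(m,tilt(.5)[:,2])
for th,z in((.25,65),(.5,84)): to((np.array([p[0],p[1],z]),tilt(th)))
E
```

```text
t: 13.03
ee_pos: [432.8, -125.3, 103.9]
tcp_rot: [[-0.111, 0.994, -0.0], [0.994, 0.111, 0.001], [0.001, 0.0, -1.0]]
contact_force: [0.2, -0.1, -0.0]
finger_gap: 32.5
gripper_force: 0.3
t: 13.7
ee_pos: [431.0, -124.8, 152.3]
tcp_rot: [[-0.111, 0.994, -0.006], [0.994, 0.111, 0.003], [0.004, -0.005, -1.0]]
contact_force: [0.3, 0.3, -0.3]
finger_gap: 28.0
gripper_force: 30.0
t 13.7 grasp pt [ 430.5 -124.5   74.3] F [ 0.3  0.3 -0.3] gap 28.0 gf 30.0 q [-0.44  0.24  1.99  0.    0.92 -0.55]
[-0.11074704  0.99384863  0.        ] [ 0.05309496 -0.47647641 -0.87758256]
t 13.7 grasp pt [ 430.5 -124.5   74.3] F [ 0.3  0.3 -0.3] gap 28.0 gf 30.0 q [-0.44  0.24  1.99  0.    0.92 -0.55]
[ 430.53156348 -124.53063013   65.        ] -> [ 0.0196 -0.0003  0.0118] [-0.0051 -0.2538  0.0007]
t 13.7 grasp pt [ 430.5 -124.5   74.3] F [ 0.3  0.3 -0.3] gap 28.0 gf 30.0 q [-0.44  0.24  1.99  0.    0.92 -0.55]
[ 430.53156348 -124.53063013   84.        ] -> [ 0.0377 -0.0004  0.    ] [-0.005  -0.5038  0.0013]
```

```bash
python3 -m crank '0.01 0 0 0 -0.12 0 -1;0.02 0 0 0 -0.24 0 -1;0.028 0 0 0 -0.36 0 -1;0.038 0 0 0 -0.5 0 -1;0.038 0 0 0 -0.5 0 -1;0.038 0 0 0 -0.5 0 -1;0.038 0 0 0 -0.5 0 -1;0.038 0 0 0 -0.5 0 -1'
python3 - <<'E'
from h import *
img,P=look("side","s6.png")
cv2.imwrite("pics/d.png",cv2.resize(img[180:360,130:370],None,fx=3,fy=3,interpolation=3))
s=arm.observe();A=np.array(s["tcp_rot"]);p=np.array(s["ee_pos"])+78*A[:,2]
m=A[:,0]*np.array([1,1,0]);m/=np.linalg.norm(m); ya=np.degrees(np.arctan2(m[1],m[0]))
def tilt(th): return R.from_rotvec(th*np.cross(m,[0,0,-1])).as_matrix()@down(ya)
q=lambda b,z:np.array([*(p-b*m)[:2],z])
to((q(15,52),tilt(.25)),(q(21,24),tilt(0)))
E
```

```text
t: 14.37
ee_pos: [428.9, -87.9, 153.9]
tcp_rot: [[-0.097, 0.994, 0.053], [0.873, 0.111, -0.475], [-0.478, 0.001, -0.879]]
contact_force: [-0.3, 0.9, 0.0]
finger_gap: 27.9
gripper_force: 30.0
t 14.4 grasp pt [ 433.1 -125.3   85.5] F [ 0.5 -0.5  0. ] gap 28.1 gf 30.0 q [-0.04  0.24  2.1  -0.68  0.84  0.32]
[ 434.75703024 -140.25297469   52.        ] -> [-0.0163  0.0001  0.039 ] [1.400e-03 2.483e-01 2.000e-04]
[ 435.41094244 -146.21723481   24.        ] -> [-0.0263  0.      0.0736] [1.400e-03 4.983e-01 4.000e-04]
```

View pics/d.png

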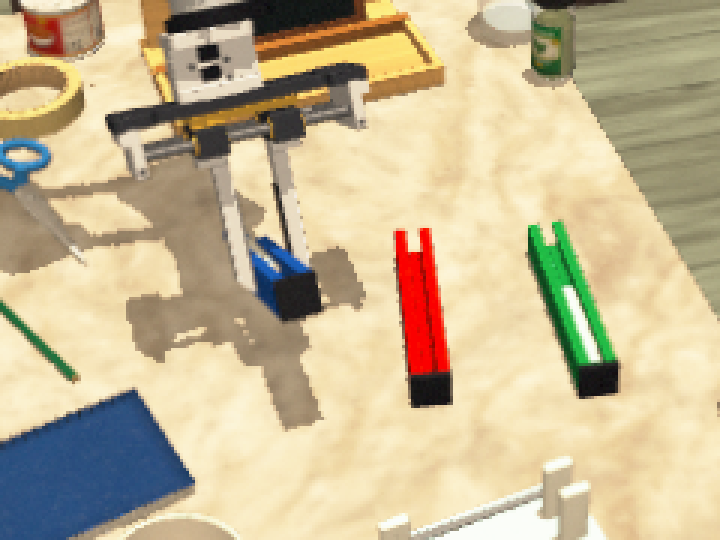

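```bash
python3 -m crank '0 0 0 0 0 0 -1;0 0 0 0 0 0 -1;-0.008 0 0.018 0 0.12 0 -1;-0.016 0 0.039 0 0.245 0 -1;-0.021 0 0.056 0 0.37 0 -1;-0.026 0 0.072 0 0.498 0 -1;-0.026 0 0.074 0 0.498 0 -1;-0.026 0 0.074 0 0.498 0 -1'
python3 -m crank '0 0 0.001 0 0 0 -1;0 0 0.002 0 0 0 -0.4;0 0 0.002 0 0 0 -0.1;0 0 0.002 0 0 0 -0.1;0 0 0.002 0 0 0 -0.1;0 0 -0.05 0 0 0 -0.1;0 0 -0.09 0 0 0 -0.1;0 0 -0.12 0 0 0 -0.1'
python3 - <<'E'
from h import *
img,P=look("wrist","w7.png")
to(); tubes(img,P,18)
k=(P[...,0]>380)&(P[...,0]<470)&(P[...,1]>-230)&(P[...,1]<60)&(P[...,2]>7)&(P[...,2]<40); p=P[k]
print(len(p),rect(p[:,:2]),rect(p[p[:,1]>-60][:,:2]),np.percentile(p[p[:,1]>-60][:,2],[50,95]))
E
```

```text
t: 15.08
ee_pos: [436.7, -150.8, 101.8]
tcp_rot: [[-0.104, 0.995, 0.004], [0.995, 0.104, 0.0], [0.0, 0.004, -1.0]]
contact_force: [-0.3, -1.8, 2.4]
finger_gap: 27.7
gripper_force: 30.0
t: 15.75
ee_pos: [434.3, -144.8, 222.3]
tcp_rot: [[-0.111, 0.994, -0.001], [0.994, 0.111, -0.001], [-0.0, -0.001, -1.0]]
contact_force: [0.4, -0.6, -0.2]
finger_gap: 42.4
gripper_force: 0.0
t 15.8 grasp pt [ 439.  -147.1  151.6] F [ 1.3 -0.6  3.3] gap 42.3 gf 0.0 q [-0.47  0.16  1.86 -0.    1.11 -0.58]
red 3538 all (array([ 538.3, -128.6]), array([159.7,  28.8]), 81.0) top (array([ 538.3, -128.6]), array([159.7,  28.6]), 81.0) 29.6
green 3444 all (array([ 645.9, -149. ]), array([155.2,  29.9]), 85.9) top (array([ 646. , -147.5]), array([152.1,  29.9]), 85.9) 29.5
blue 3108 all (array([ 432.7, -112.8]), array([236.7,  27.3]), 96.1) top (array([ 436.8, -151. ]), array([159.9,  27.3]), 96.1) 29.7
5397 (array([ 432.5, -112.1]), array([240. ,  28.2]), 96.3) (array([423. , -26.7]), array([68.1, 15.8]), 96.2) [17.98644471 21.03801571]
```

View pics/w7.png

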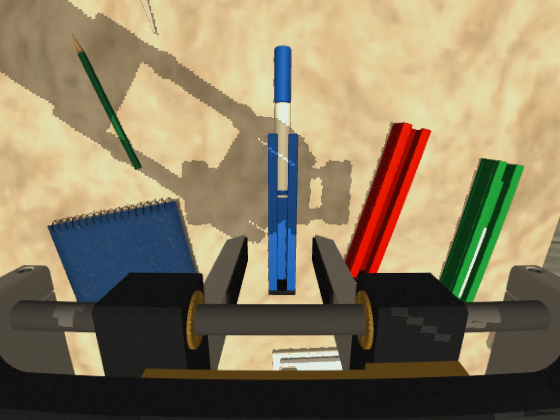

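Run:
```python
from h import *
to(((423.9,-34.5,60),down(96.2)),((423.9,-34.5,20.5),down(96.2)))
```

```text
t 15.8 grasp pt [ 439.  -147.1  151.6] F [ 1.3 -0.6  3.3] gap 42.3 gf 0.0 q [-0.47  0.16  1.86 -0.    1.11 -0.58]
(423.9, -34.5, 60) -> [ 0.1137 -0.0026  0.0906] [0.0112 0.0086 0.0037]
(423.9, -34.5, 20.5) -> [ 0.1141 -0.003   0.1301] [0.0112 0.0086 0.0037]
```

```bash
python3 -m crank '0.03 0 0.02 0 0 0 -0.1;0.06 0 0.04 0 0 0 -0.1;0.09 -0.002 0.06 0 0 0 -0.1;0.114 -0.003 0.07 0 0 0 -0.1;0.114 -0.003 0.08 0 0 0 -0.1;0.114 -0.003 0.08 0 0 0 -0.1;0.114 -0.003 0.08 0 0 0 -0.1;0.114 -0.003 0.08 0 0 0 -0.1'
python3 - <<'E'
from h import *
to(((423.9,-34.5,20.5),down(96.2)))
E
```

```text
t: 16.47
ee_pos: [420.0, -33.0, 141.5]
tcp_rot: [[-0.111, 0.994, 0.002], [0.994, 0.111, -0.002], [-0.002, 0.001, -1.0]]
contact_force: [0.3, -0.3, 0.5]
finger_gap: 42.4
gripper_force: 0.0
t 16.5 grasp pt [420.1 -33.1  63.5] F [ 0.3 -0.3  0.5] gap 42.4 gf 0.0 q [-0.24  0.21  2.06 -0.    0.87 -0.35]
(423.9, -34.5, 20.5) -> [-0.0019  0.0037  0.043 ] [0.0014 0.0021 0.0029]
```

```bash
python3 -m crank '-0.002 0.0037 0.015 0 0 0 -0.1;-0.002 0.0037 0.03 0 0 0 -0.1;-0.002 0.0037 0.041 0 0 0 -0.1;-0.002 0.0037 0.043 0 0 0 -0.1;-0.002 0.0037 0.043 0 0 0 -1;-0.002 0.0037 0.043 0 0 0 -1;-0.002 0.0037 0.043 0 0 0 -1;-0.002 0.0037 0.043 0 0 0 -1'
python3 -m crank '0 0 0 0 0 0 -1;0 0 0 0 0 0 -1;0 0 0 0 0 0 -1;0 0 0 0 0 0 -1;0 0 0 0 0 0 -1;0 0 0 0 0 0 -1;0 0 0 0 0 0 -1;0 0 0 0 0 0 -1'
python3 -m crank '0.005 0 0 0 0 0 -1;0.015 0 0 0 0 0 -1;0.03 0 0 0 0 0 -1;0.045 0 0 0 0 0 -1;0.06 0 0 0 0 0 -1;0.075 0 0 0 0 0 -1;0.085 0 0 0 0 0 -1;0.085 0 0 0 0 0 -1'
python3 -m crank '0 0 0 0 0 0 -1;0 0 -0.03 0 0 0 -1;0 0 -0.06 0 0 0 -1;0 0 -0.1 0 0 0 -1;0 0 -0.12 0 0 0 -1;0 0 -0.12 0 0 0 -1;0 0 -0.12 0 0 0 -1;0 0 -0.12 0 0 0 -1'
python3 - <<'E'
from h import *
img,P=look("side","s8.png")
cv2.imwrite("pics/e.png",cv2.resize(img[150:330,150:370],None,fx=3,fy=3,interpolation=3)); to()
E
```

```text
t: 17.13
ee_pos: [423.9, -34.6, 98.9]
tcp_rot: [[-0.111, 0.994, 0.002], [0.994, 0.111, -0.002], [-0.002, 0.002, -1.0]]
contact_force: [-1.4, 0.2, 0.4]
finger_gap: 19.1
gripper_force: 0.0
t: 17.8
ee_pos: [423.8, -34.5, 98.5]
tcp_rot: [[-0.111, 0.994, 0.002], [0.994, 0.111, -0.002], [-0.002, 0.002, -1.0]]
contact_force: [-1.2, -0.0, 6.3]
finger_gap: 15.0
gripper_force: 30.0
t: 18.47
ee_pos: [412.9, 52.1, 97.8]
tcp_rot: [[-0.113, 0.994, -0.001], [0.994, 0.113, -0.001], [-0.001, -0.001, -1.0]]
contact_force: [0.9, 0.7, 1.8]
finger_gap: 15.1
gripper_force: 30.0
t: 19.13
ee_pos: [412.9, 50.0, 216.9]
tcp_rot: [[-0.11, 0.994, -0.002], [0.994, 0.11, -0.002], [-0.001, -0.002, -1.0]]
contact_force: [0.1, -1.3, -0.6]
finger_gap: 15.2
gripper_force: 30.0
t 19.2 grasp pt [412.5  50.  138.5] F [-0.4  0.2  0.3] gap 15.4 gf 30.0 q [-0.05  0.11  1.96 -0.    1.08 -0.16]
```

View pics/e.png

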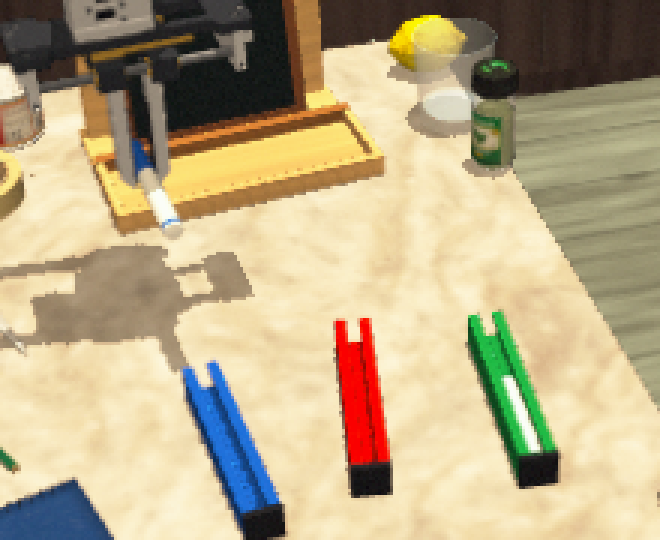

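```bash
cat >> st.py <<'E'
def plc(x,y,z,phi,back=28,up=7.5):
    zt=-zs*np.cos(phi)+xs*np.sin(phi); X=-ys; A=np.column_stack([X,np.cross(zt,X),zt])
    return O+x*xs+y*ys+z*zs+back*X-up*zt, A
E
python3 - <<'E'
from st import *
p,A=plc(-62,38,110,.12); to((p,A))
print(plc(-62,38,25,.12)[0])
E
```

```text
t 19.2 grasp pt [412.5  50.  138.5] F [-0.4  0.2  0.3] gap 15.4 gf 30.0 q [-0.05  0.11  1.96 -0.    1.08 -0.16]
[497.57347604 205.37945356 117.44606477] -> [0.1357 0.1016 0.0211] [0.0929 0.0974 1.5675]
[497.57347604 205.37945356  32.44606477]
```

```bash
python3 -m crank '0.005 0.01 0 0.007 0.007 0.12 -1;0.01 0.02 0 0.014 0.014 0.24 -1;0.02 0.03 0 0.021 0.021 0.36 -1;0.03 0.04 0 0.028 0.028 0.48 -1;0.045 0.05 0 0.036 0.036 0.6 -1;0.06 0.06 0 0.043 0.043 0.72 -1;0.075 0.07 0 0.05 0.05 0.84 -1;0.09 0.08 0 0.057 0.057 0.96 -1'
python3 - <<'E'
from st import *
p,A=plc(-62,38,110,.12); to((p,A))
E
```

```text
t: 19.85
ee_pos: [482.9, 149.1, 215.6]
tcp_rot: [[0.755, 0.654, -0.035], [0.655, -0.752, 0.069], [0.019, -0.075, -0.997]]
contact_force: [-0.3, -0.3, 0.1]
finger_gap: 15.4
gripper_force: 30.0
t 19.9 grasp pt [480.1 154.5 137.9] F [-0.3 -0.3  0.1] gap 15.4 gf 30.0 q [0.12 0.25 1.78 0.08 1.14 0.94]
[497.57347604 205.37945356 117.44606477] -> [ 0.0423 -0.0235  0.0234] [0.0377 0.0406 0.6016]
```

```bash
python3 -m crank '0.005 -0.003 0 0.008 0.008 0.12 -1;0.015 -0.008 0 0.016 0.016 0.24 -1;0.025 -0.014 0.005 0.023 0.024 0.36 -1;0.034 -0.019 0.012 0.03 0.032 0.48 -1;0.042 -0.0235 0.023 0.038 0.04 0.6 -1;0.042 -0.0235 0.023 0.038 0.04 0.6 -1;0.042 -0.0235 0.023 0.038 0.04 0.6 -1;0.042 -0.0235 0.023 0.038 0.04 0.6 -1'
python3 - <<'E'
from st import *
img,P=look("scene","s9.png")
cv2.imwrite("pics/f.png",cv2.resize(img[210:390,130:300],None,fx=3,fy=3,interpolation=3))
img,P=look("wrist")
Q=(P-O)@np.column_stack([xs,ys,zs])
for a0,a1 in((0,20),(20,40),(40,70)):
    k=(abs(Q[...,0]+62)<30)&(Q[...,2]>80)&(Q[...,2]<130)&(Q[...,1]>a0)&(Q[...,1]<a1); q=Q[k]
    if len(q): print(a0,len(q),np.percentile(q,[2,50,98],axis=0).round(1).tolist())
to(plc(-62,38,60,.12),plc(-62,38,25,.12))
E
```

```text
t: 20.52
ee_pos: [498.2, 195.1, 196.7]
tcp_rot: [[0.993, 0.121, -0.012], [0.122, -0.985, 0.118], [0.002, -0.119, -0.993]]
contact_force: [-0.5, 0.3, 0.7]
finger_gap: 15.3
gripper_force: 30.0
0 1409 [[-81.6, 0.2, 106.5], [-63.6, 2.7, 118.1], [-45.3, 19.4, 129.3]]
20 713 [[-70.1, 20.5, 114.0], [-63.5, 29.7, 118.9], [-55.6, 39.5, 120.9]]
40 265 [[-70.5, 40.2, 114.8], [-63.8, 66.0, 120.9], [-55.7, 69.8, 122.9]]
t 20.6 grasp pt [497.9 204.4 120.1] F [ 0.5 -0.3  0.5] gap 15.4 gf 30.0 q [0.18 0.29 1.77 0.14 1.07 1.56]
[497.57347604 205.37945356  67.44606477] -> [-0.0002  0.0053  0.0524] [ 0.0004 -0.0032  0.0095]
[497.57347604 205.37945356  32.44606477] -> [-0.0003  0.0095  0.0872] [ 0.0004 -0.0032  0.0095]
```

View pics/f.png

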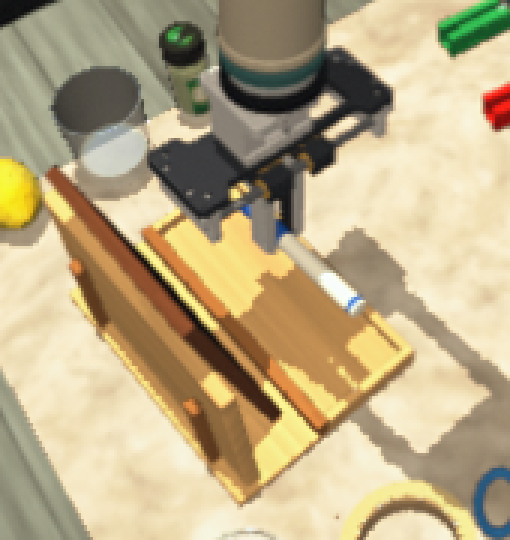

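```bash
python3 -m crank '0 0.002 0.02 0 0 0 -1;0 0.004 0.045 0 0 0.009 -1;0 0.006 0.065 0 0 0.009 -1;0 0.008 0.078 0 0 0.009 -1;0 0.0095 0.086 0 0 0.009 -1;0 0.0095 0.087 0 0 0.009 -1;0 0.0095 0.087 0 0 0.009 -1;0 0.0095 0.087 0 0 0.009 -1'
python3 -m crank '0 0 0 0 0 0 -0.5;0 0 0 0 0 0 -0.46;0 0 0 0 0 0 -0.46;0 0 0 0 0 0 -0.46;0 0 0 0 0 0 -0.46;0 0 -0.02 0 0 0 -0.46;0 0 -0.05 0 0 0 -0.46;0 0 -0.08 0 0 0 -0.46'
python3 -m crank '0 0 -0.03 0 0 0 -0.1;0 0.03 -0.05 0 0 -0.1 -0.1;0 0.07 -0.06 0 0 -0.22 -0.1;0 0.11 -0.06 0 0 -0.34 -0.1;0 0.15 -0.06 0 0 -0.46 -0.1;0 0.19 -0.06 0 0 -0.58 -0.1;0 0.22 -0.06 0 0 -0.7 -0.1;0 0.22 -0.06 0 0 -0.7 -0.1'
python3 - <<'E'
from st import *
for n in("scene","side"):
    img,P=look(n,n+"10.png")
    Q=(P-O)@np.column_stack([xs,ys,zs])
    k=(Q[...,0]>-91)&(Q[...,0]<-15)&(abs(Q[...,1])<114)&(Q[...,2]>14)&(Q[...,2]<60); q=Q[k]
    print(n,len(q),rect(q[:,:2]),np.percentile(q[:,2],[5,50,95]).round(1)); tubes(img,P,18)
to(((640,-140,200),down(86)))
E
```

```text
t: 21.28
ee_pos: [499.7, 196.6, 111.1]
tcp_rot: [[0.994, 0.11, -0.008], [0.11, -0.987, 0.12], [0.005, -0.12, -0.993]]
contact_force: [-0.8, -0.1, 0.3]
finger_gap: 15.1
gripper_force: 30.0
t: 21.95
ee_pos: [499.0, 186.9, 189.7]
tcp_rot: [[0.994, 0.11, -0.013], [0.111, -0.987, 0.119], [0.001, -0.119, -0.993]]
contact_force: [0.8, -0.2, 0.5]
finger_gap: 25.2
gripper_force: 0.0
t: 22.62
ee_pos: [525.4, -42.8, 222.1]
tcp_rot: [[0.689, 0.725, -0.009], [0.72, -0.684, 0.116], [0.078, -0.086, -0.993]]
contact_force: [-0.6, -0.3, 0.5]
finger_gap: 42.5
gripper_force: 0.0
scene 320 (array([-59.5,  39.7]), array([142.3,  16.1]), 90.3) [16.6 21.9 25.5]
red 314 all (array([ 590.6, -194.1]), array([298.7, 112.8]), 124.3) top (array([ 590.6, -193.8]), array([298.3, 110.5]), 123.9) 26.7
green 65 all (array([ 641.7, -150.4]), array([159.2,  27. ]), 86.3) top (array([ 642.4, -151.3]), array([157.4,  25.5]), 86.3) 26.6
blue 93 all (array([429. , -95.4]), array([56.9, 26.1]), 97.5) top (array([428.9, -96.3]), array([54.8, 25.8]), 96.4) 26.6
side 308 (array([-46.4,  18.2]), array([185.9,  62.7]), 90.1) [15.  21.9 27.5]
red 406 all (array([ 587.1, -201.1]), array([298.1, 126.1]), 124.8) top (array([ 538.5, -131.9]), array([160.3,  27.6]), 81.0) 28.0
green 443 all (array([ 646. , -153.1]), array([162.7,  27.9]), 85.7) top (array([ 646.4, -153.2]), array([162.7,  27.4]), 85.9) 28.2
blue 470 all (array([ 436.5, -155. ]), array([161.1,  28.5]), 96.1) top (array([ 436.6, -154.9]), array([161.1,  28.5]), 96.0) 28.5
t 22.7 grasp pt [523.8 -29.6 145. ] F [ 0.5  0.9 -0.4] gap 42.1 gf 0.0 q [-0.27  0.27  1.73  0.12  1.19  0.45]
(640, -140, 200) -> [ 0.0117  0.1476 -0.0684] [-0.0589 -0.1077 -0.693 ]
```

```bash
python3 -m crank '0.001 0.015 -0.015 -0.009 -0.016 -0.1 -0.1;0.002 0.03 -0.03 -0.017 -0.034 -0.22 -0.1;0.004 0.055 -0.045 -0.026 -0.05 -0.34 -0.1;0.006 0.08 -0.06 -0.035 -0.07 -0.46 -0.1;0.008 0.105 -0.068 -0.05 -0.09 -0.58 -0.1;0.01 0.13 -0.068 -0.059 -0.108 -0.69 -0.1;0.012 0.148 -0.068 -0.059 -0.108 -0.693 -0.1;0.012 0.148 -0.068 -0.059 -0.108 -0.693 -0.1'
python3 -m crank '0 0 0 0 0 0 -0.1;0 0 0 0 0 0 -0.1;0 0 0 0 0 0 -0.1;0 0 0 0 0 0 -0.1;0 0 0 0 0 0 -0.1;0 0 0 0 0 0 -0.1;0 0 0 0 0 0 -0.1;0 0 0 0 0 0 -0.1'
python3 - <<'E'
from h import *
img,P=look("wrist","w11.png")
tubes(img,P,18)
to(((646.3,-150.5,150),down(86)),((646.3,-150.5,22),down(86)))
E
```

```text
t: 23.38
ee_pos: [643.1, -138.2, 277.5]
tcp_rot: [[0.067, 0.998, 0.002], [0.998, -0.067, -0.001], [-0.001, 0.003, -1.0]]
contact_force: [0.2, -0.1, -0.4]
finger_gap: 42.2
gripper_force: 0.0
t: 24.05
ee_pos: [640.6, -137.8, 278.2]
tcp_rot: [[0.066, 0.998, 0.001], [0.998, -0.066, -0.001], [-0.0, 0.001, -1.0]]
contact_force: [0.1, 0.6, -1.2]
finger_gap: 42.3
gripper_force: 0.0
red 2387 all (array([ 538.9, -129.5]), array([161.3,  28.3]), 80.7) top (array([ 538.9, -129.1]), array([160.3,  28.3]), 80.7) 29.6
green 2247 all (array([ 646.7, -151.3]), array([159.9,  27.6]), 85.9) top (array([ 646.7, -151.6]), array([159.1,  27.6]), 85.9) 29.8
blue 2621 all (array([ 437.5, -148.2]), array([154.8,  29.6]), 96.1) top (array([ 437. , -148.2]), array([154.8,  28.9]), 96.2) 29.5
t 24.1 grasp pt [ 640.7 -137.9  200.2] F [ 0.2  0.4 -0. ] gap 42.7 gf 0.0 q [-0.32  0.41  1.36 -0.    1.37 -0.25]
(646.3, -150.5, 150) -> [-0.0122  0.0065  0.0502] [0.0008 0.0005 0.0036]
(646.3, -150.5, 22) -> [-0.0122  0.0064  0.1782] [0.0008 0.0005 0.0036]
```

```bash
python3 -m crank '-0.013 0.0066 0.035 0 0 0.003 -0.1;-0.013 0.0066 0.075 0 0 0.003 -0.1;-0.013 0.0066 0.115 0 0 0.003 -0.1;-0.013 0.0066 0.15 0 0 0.003 -0.1;-0.013 0.0066 0.172 0 0 0.003 -0.1;-0.013 0.0066 0.178 0 0 0.003 -0.1;-0.013 0.0066 0.178 0 0 0.003 -0.1;-0.013 0.0066 0.178 0 0 0.003 -1'
python3 -m crank '0 0 0 0 0 0 -1;0 0 0 0 0 0 -1;0 0 0 0 0 0 -1;0 0 0 0 0 0 -1;0 0 0 0 0 0 -1;0 0 0 0 0 0 -1;0 0 -0.02 0 0 0 -1;0 0 -0.05 0 0 0 -1'
python3 -m crank '0.01 0 0 0 -0.12 0 -1;0.02 0 0 0 -0.24 0 -1;0.028 0 0 0 -0.36 0 -1;0.038 0 0 0 -0.5 0 -1;0.038 0 0 0 -0.5 0 -1;0.038 0 0 0 -0.5 0 -1;0.038 0 0 0 -0.5 0 -1;0.038 0 0 0 -0.5 0 -1'
python3 - <<'E'
from h import *
s=arm.observe();A=np.array(s["tcp_rot"]);p=np.array(s["ee_pos"])+78*A[:,2]
m=A[:,0]*np.array([1,1,0]);m/=np.linalg.norm(m); ya=np.degrees(np.arctan2(m[1],m[0]))
def tilt(th): return R.from_rotvec(th*np.cross(m,[0,0,-1])).as_matrix()@down(ya)
q=lambda b,z:np.array([*(p-b*m)[:2],z])
to((q(15,52),tilt(.25)),(q(21,24),tilt(0)))
E
```

```text
t: 24.77
ee_pos: [646.7, -151.5, 100.1]
tcp_rot: [[0.069, 0.998, 0.001], [0.998, -0.069, -0.001], [-0.001, 0.001, -1.0]]
contact_force: [-0.2, 0.5, -0.1]
finger_gap: 38.3
gripper_force: 0.0
t: 25.43
ee_pos: [644.2, -150.5, 146.9]
tcp_rot: [[0.069, 0.998, -0.008], [0.998, -0.069, 0.002], [0.002, -0.008, -1.0]]
contact_force: [0.3, -1.0, -0.3]
finger_gap: 28.2
gripper_force: 30.0
t: 26.1
ee_pos: [649.2, -114.8, 150.3]
tcp_rot: [[0.063, 0.997, -0.033], [0.876, -0.071, -0.477], [-0.479, 0.001, -0.878]]
contact_force: [-0.6, -0.6, -0.7]
finger_gap: 28.0
gripper_force: 30.0
t 26.1 grasp pt [ 646.6 -152.    81.8] F [-0.6 -0.6 -0.7] gap 28.0 gf 30.0 q [-0.07  0.54  1.57 -0.57  1.1   0.28]
[ 645.50864978 -166.9581249    52.        ] -> [-0.0181  0.      0.0358] [1.200e-03 2.491e-01 1.000e-04]
[ 645.08007074 -172.94279866   24.        ] -> [-0.0281  0.      0.0703] [1.100e-03 4.991e-01 3.000e-04]
```

```bash
python3 -m crank '0 0 0 0 0 0 -1;0 0 0 0 0 0 -1;-0.009 0 0.017 0 0.12 0 -1;-0.018 0 0.035 0 0.245 0 -1;-0.023 0 0.053 0 0.37 0 -1;-0.028 0 0.069 0 0.498 0 -1;-0.028 0 0.07 0 0.498 0 -1;-0.028 0 0.07 0 0.498 0 -1'
python3 -m crank '0 0 0.001 0 0 0 -1;0 0 0.002 0 0 0 -0.4;0 0 0.002 0 0 0 -0.1;0 0 0.002 0 0 0 -0.1;0 0 0.002 0 0 0 -0.1;0 0 -0.04 0 0 0 -0.1;0 0 -0.08 0 0 0 -0.1;0 0 -0.11 0 0 0 -0.1'
python3 -m crank '0 0 -0.01 0 0 0 -0.1;0 0 -0.01 0 0 0 -0.1;0 0 -0.01 0 0 0 -0.1;0 0 -0.01 0 0 0 -0.1;0 0 -0.01 0 0 0 -0.1;0 0 -0.01 0 0 0 -0.1;0 0 -0.01 0 0 0 -0.1;0 0 -0.01 0 0 0 -0.1'
python3 - <<'E'
from h import *
img,P=look("wrist","w12.png")
to(); tubes(img,P,18)
k=(P[...,0]>600)&(P[...,0]<690)&(P[...,1]>-260)&(P[...,1]<60)&(P[...,2]>7)&(P[...,2]<40); p=P[k]
t=p[p[:,1]>-80]; c,s,a=rect(t[:,:2]); print(len(p),rect(p[:,:2]),c,s,a,np.percentile(t[:,2],[50,95]))
d=np.array([np.cos(np.radians(a)),np.sin(np.radians(a))]); tip=np.append(c+d*s[0]/2,0); g=tip-42*np.append(d,0)
print("tip",tip); to(((g[0],g[1],60),down(a)),((g[0],g[1],20.5),down(a)))
E
```

```text
t: 26.77
ee_pos: [644.1, -174.9, 101.5]
tcp_rot: [[0.075, 0.997, -0.001], [0.997, -0.075, -0.004], [-0.004, -0.001, -1.0]]
contact_force: [-0.2, 0.6, -0.9]
finger_gap: 27.8
gripper_force: 30.0
t: 27.43
ee_pos: [645.8, -170.3, 214.9]
tcp_rot: [[0.068, 0.998, 0.003], [0.998, -0.068, -0.004], [-0.003, 0.003, -1.0]]
contact_force: [0.6, -0.2, 1.0]
finger_gap: 42.4
gripper_force: 0.0
t: 28.1
ee_pos: [644.9, -171.1, 221.0]
tcp_rot: [[0.069, 0.998, -0.001], [0.998, -0.069, -0.002], [-0.002, -0.001, -1.0]]
contact_force: [0.5, -0.2, -1.8]
finger_gap: 42.6
gripper_force: 0.0
t 28.1 grasp pt [ 644.9 -171.3  143.3] F [-0.2  0.3 -0.2] gap 42.3 gf 0.0 q [-0.36  0.46  1.42 -0.    1.26 -0.29]
red 3819 all (array([ 539.4, -129.1]), array([160.4,  28.4]), 81.1) top (array([ 539.4, -129.1]), array([160.4,  28.4]), 81.0) 29.6
green 3261 all (array([ 647.6, -130.4]), array([239. ,  27.7]), 86.1) top (array([ 644.9, -170.4]), array([158.9,  27.7]), 86.1) 29.7
blue 4391 all (array([ 437.5, -150.9]), array([160.2,  29.5]), 96.4) top (array([ 437.5, -150.9]), array([160.2,  29.5]), 96.4) 29.4
5681 (array([ 647.6, -131.2]), array([247.1,  28.1]), 86.1) [654.4 -44.1] [72.4 15. ] 85.8 [18.18045164 21.09466908]
tip [657.05122274  -7.99721592   0.        ]
t 28.1 grasp pt [ 644.9 -171.3  143.3] F [-0.2  0.3 -0.2] gap 42.3 gf 0.0 q [-0.36  0.46  1.42 -0.    1.26 -0.29]
(np.float64(653.9752184566597), np.float64(-49.88442396790186), 60) -> [0.1217 0.0006 0.0831] [-0.0004  0.0021  0.0041]
(np.float64(653.9752184566597), np.float64(-49.88442396790186), 20.5) -> [0.1218 0.0006 0.1226] [-0.0004  0.0021  0.0041]
```

View pics/w12.png

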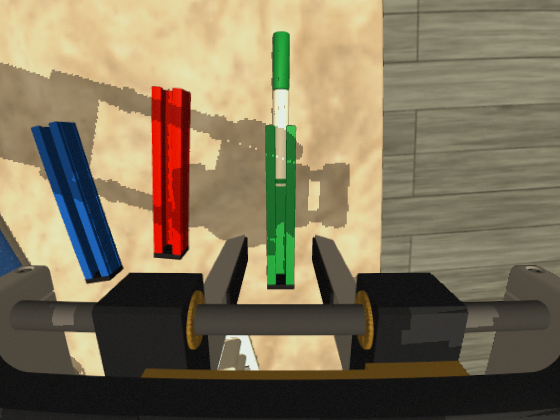

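```bash
python3 -m crank '0.03 0 0.02 0 0 0 -0.1;0.06 0 0.04 0 0 0 -0.1;0.09 0 0.06 0 0 0.004 -0.1;0.115 0.0006 0.075 0 0 0.004 -0.1;0.122 0.0006 0.083 0 0 0.004 -0.1;0.122 0.0006 0.083 0 0 0.004 -0.1;0.122 0.0006 0.083 0 0 0.004 -0.1;0.122 0.0006 0.083 0 0 0.004 -0.1'
python3 - <<'E'
from h import *
to(((654,-49.9,20.5),down(86)))
E
```

```text
t: 28.82
ee_pos: [655.0, -51.2, 139.8]
tcp_rot: [[0.074, 0.997, 0.003], [0.997, -0.074, -0.004], [-0.004, 0.003, -1.0]]
contact_force: [0.2, -0.6, -0.5]
finger_gap: 42.3
gripper_force: 0.0
t 28.8 grasp pt [655.2 -51.5  61.8] F [ 0.2 -0.6 -0.5] gap 42.3 gf 0.0 q [-0.18  0.51  1.55 -0.    1.08 -0.11]
(654, -49.9, 20.5) -> [ 0.0013 -0.0012  0.0413] [ 0.0028  0.0036 -0.004 ]
```

```bash
python3 -m crank '0.001 -0.001 0.015 0 0 0 -0.1;0.001 -0.001 0.03 0 0 0 -0.1;0.001 -0.001 0.039 0 0 0 -0.1;0.001 -0.001 0.041 0 0 0 -0.1;0.001 -0.001 0.041 0 0 0 -1;0.001 -0.001 0.041 0 0 0 -1;0.001 -0.001 0.041 0 0 0 -1;0.001 -0.001 0.041 0 0 0 -1'
python3 -m crank '0 0 0 0 0 0 -1;0 0 0 0 0 0 -1;0 0 0 0 0 0 -1;0 0 0 0 0 0 -1;0 0 0 0 0 0 -1;0 0 0 0 0 0 -1;0 0 0 0 0 0 -1;0 0 0 0 0 0 -1'
python3 -m crank '0.005 0 0 0 0 0 -1;0.015 0 0 0 0 0 -1;0.03 0 0 0 0 0 -1;0.045 0 0 0 0 0 -1;0.06 0 0 0 0 0 -1;0.075 0 0 0 0 0 -1;0.085 0 0 0 0 0 -1;0.085 0 0 0 0 0 -1'
python3 -m crank '0 0 0 0 0 0 -1;0 0 -0.03 0 0 0 -1;0 0 -0.06 0 0 0 -1;0 0 -0.1 0 0 0 -1;0 0 -0.12 0 0 0 -1;0 0 -0.12 0 0 0 -1;0 0 -0.12 0 0 0 -1;0 0 -0.12 0 0 0 -1'
python3 - <<'E'
from st import *
to(plc(-42,-36,115,.3))
img,P=look("side","s13.png"); tubes(img,P,18)
E
```

```text
t: 29.48
ee_pos: [653.7, -48.9, 98.4]
tcp_rot: [[0.073, 0.997, 0.002], [0.997, -0.073, -0.003], [-0.003, 0.002, -1.0]]
contact_force: [-0.3, -0.6, 0.3]
finger_gap: 19.3
gripper_force: 0.0
t: 30.15
ee_pos: [653.6, -48.8, 98.1]
tcp_rot: [[0.073, 0.997, 0.001], [0.997, -0.073, -0.003], [-0.003, 0.002, -1.0]]
contact_force: [0.2, 0.2, 3.3]
finger_gap: 15.0
gripper_force: 30.0
t: 30.82
ee_pos: [659.5, 39.8, 97.6]
tcp_rot: [[0.071, 0.997, 0.001], [0.997, -0.071, -0.0], [-0.0, 0.001, -1.0]]
contact_force: [0.3, 2.7, 3.5]
finger_gap: 14.9
gripper_force: 31.2
t: 31.48
ee_pos: [658.3, 36.0, 215.7]
tcp_rot: [[0.074, 0.997, -0.003], [0.997, -0.074, -0.002], [-0.003, -0.003, -1.0]]
contact_force: [-0.3, 0.5, -0.9]
finger_gap: 14.8
gripper_force: 30.0
t 31.5 grasp pt [658.1  35.8 137.7] F [-0.3  0.5 -0.9] gap 14.8 gf 30.0 q [-0.05  0.46  1.44 -0.    1.24  0.02]
[569.02990189 232.1931703  122.16502367] -> [ 0.1665 -0.0992  0.0188] [0.2498 0.2119 1.3736]
red 399 all (array([ 586.9, -200.5]), array([302.3, 128.4]), 125.1) top (array([ 584.5, -200.3]), array([292.3, 126.2]), 123.9) 28.3
green 437 all (array([ 644.3, -172.9]), array([161.5,  27.9]), 85.6) top (array([ 644.3, -172.9]), array([161.5,  27.1]), 85.8) 28.3
blue 469 all (array([ 436. , -151.9]), array([161.2,  27.9]), 96.3) top (array([ 436.1, -152. ]), array([159.3,  27.7]), 96.2) 28.6
```

```bash
python3 -m crank '0.013 -0.008 0 0.021 0.018 0.116 -1;0.026 -0.016 0 0.042 0.036 0.232 -1;0.04 -0.024 0 0.063 0.053 0.345 -1;0.055 -0.033 0 0.083 0.07 0.46 -1;0.07 -0.042 0 0.104 0.088 0.575 -1;0.083 -0.05 0 0.125 0.106 0.69 -1;0.097 -0.058 0 0.146 0.124 0.8 -1;0.11 -0.066 0 0.167 0.141 0.915 -1'
python3 - <<'E'
from st import *
to(plc(-42,-36,115,.3))
E
```

```text
t: 32.2
ee_pos: [600.4, 151.4, 214.7]
tcp_rot: [[0.842, 0.534, -0.073], [0.538, -0.82, 0.196], [0.045, -0.205, -0.978]]
contact_force: [-0.6, -0.2, 0.4]
finger_gap: 15.3
gripper_force: 30.0
t 32.2 grasp pt [594.7 166.7 138.5] F [-0.6 -0.2  0.4] gap 15.3 gf 30.0 q [0.04 0.42 1.53 0.21 1.27 0.97]
[569.02990189 232.1931703  122.16502367] -> [ 0.006  -0.0592  0.0311] [0.0819 0.0717 0.453 ]
```

```bash
python3 -m crank '0.001 -0.013 0 0.02 0.018 0.115 -1;0.003 -0.028 0.005 0.04 0.036 0.23 -1;0.005 -0.044 0.015 0.06 0.054 0.345 -1;0.006 -0.059 0.026 0.082 0.072 0.453 -1;0.006 -0.059 0.031 0.082 0.072 0.453 -1;0.006 -0.059 0.031 0.082 0.072 0.453 -1;0.006 -0.059 0.031 0.082 0.072 0.453 -1;0.006 -0.059 0.031 0.082 0.072 0.453 -1'
python3 - <<'E'
from st import *
img,P=look("wrist")
Q=(P-O)@np.column_stack([xs,ys,zs])
for a0,a1 in((-65,-45),(-45,-20),(-20,40)):
    k=(abs(Q[...,0]+42)<25)&(Q[...,2]>80)&(Q[...,2]<130)&(Q[...,1]>a0)&(Q[...,1]<a1); q=Q[k]
    if len(q): print(a0,len(q),np.percentile(q,[2,50,98],axis=0).round(1).tolist())
k=(Q[...,0]>-91)&(Q[...,0]<-15)&(abs(Q[...,1])<114)&(Q[...,2]>14)&(Q[...,2]<40); q=Q[k]
if len(q)>20: print("lying",len(q),rect(q[:,:2]))
to(plc(-40,-36,60,.3),plc(-40,-36,28,.3))
E
```

```text
t: 32.87
ee_pos: [573.5, 207.8, 198.7]
tcp_rot: [[0.993, 0.115, -0.029], [0.118, -0.949, 0.292], [0.006, -0.294, -0.956]]
contact_force: [-0.0, -0.2, 0.3]
finger_gap: 14.7
gripper_force: 30.0
-65 746 [[-50.8, -64.6, 117.2], [-45.2, -55.4, 123.3], [-37.0, -45.5, 125.4]]
-45 342 [[-51.0, -44.9, 117.5], [-45.6, -40.3, 124.0], [-37.1, -34.6, 125.9]]
-20 800 [[-52.2, -13.2, 119.0], [-46.7, -0.4, 125.9], [-38.5, 13.5, 127.9]]
lying 374 (array([-60.8, -23.2]), array([20.8, 15.1]), 92.2)
t 32.9 grasp pt [571.4 230.6 124.4] F [ 0.2 -0.7  0.4] gap 15.0 gf 30.0 q [0.09 0.39 1.64 0.33 1.14 1.4 ]
[568.80696403 234.18070614  67.16502367] -> [-0.0022  0.0133  0.0559] [ 0.0017 -0.0045  0.0079]
[568.80696403 234.18070614  35.16502367] -> [-0.0024  0.0227  0.0865] [ 0.0017 -0.0045  0.0079]
```

```bash
python3 -m crank '-0.002 0.004 0.02 0 -0.004 0.008 -1;-0.002 0.009 0.042 0 -0.004 0.008 -1;-0.002 0.014 0.062 0 -0.004 0.008 -1;-0.0024 0.018 0.076 0 -0.004 0.008 -1;-0.0024 0.0205 0.085 0 -0.004 0.008 -1;-0.0024 0.021 0.087 0 -0.004 0.008 -1;-0.0024 0.021 0.087 0 -0.004 0.008 -1;-0.0024 0.021 0.087 0 -0.004 0.008 -1'
python3 -m crank '0 0 0 0 0 0 -0.5;0 0 0 0 0 0 -0.46;0 0 0 0 0 0 -0.46;0 0 0 0 0 0 -0.46;0 0 0 0 0 0 -0.46;0 0 -0.02 0 0 0 -0.46;0 0 -0.05 0 0 0 -0.46;0 0 -0.08 0 0 0 -0.46'
python3 -m crank '0 0 -0.03 0 0 0 -0.1;0 0.03 -0.05 0 0 0 -0.1;0 0.07 -0.06 0 0 0 -0.1;0 0.11 -0.06 0 0 0 -0.1;0 0.15 -0.06 0 0 0 -0.1;0 0.19 -0.06 0 0 0 -0.1;0 0.22 -0.06 0 0 0 -0.1;0 0.22 -0.06 0 0 0 -0.1'
python3 - <<'E'
from st import *
to()
a,P=look("scene","s14.png")
Q=(P-O)@np.column_stack([xs,ys,zs])
k=(Q[...,0]>-91)&(Q[...,0]<-15)&(abs(Q[...,1])<114)&(Q[...,2]>14)&(Q[...,2]<60); q=Q[k]
print(len(q),rect(q[:,:2]),np.percentile(q[:,2],[5,50,95]).round(1))
tubes(a,P,18)
b,P=look("side","s15.png"); tubes(b,P,18)
cv2.imwrite("pics/g.png",np.hstack([cv2.resize(a[180:400,140:300],(400,550),interpolation=3),cv2.resize(b[130:350,160:320],(400,550),interpolation=3)]))
E
```

```text
t: 33.58
ee_pos: [571.0, 213.6, 110.5]
tcp_rot: [[0.994, 0.106, -0.031], [0.111, -0.95, 0.293], [0.001, -0.295, -0.956]]
contact_force: [-0.0, 0.1, 0.5]
finger_gap: 15.2
gripper_force: 30.0
t: 34.25
ee_pos: [572.0, 190.2, 186.2]
tcp_rot: [[0.994, 0.105, -0.036], [0.111, -0.95, 0.292], [-0.003, -0.294, -0.956]]
contact_force: [0.7, 0.3, -0.2]
finger_gap: 25.4
gripper_force: 0.0
t: 34.92
ee_pos: [598.4, -41.6, 176.6]
tcp_rot: [[0.994, 0.101, -0.033], [0.106, -0.951, 0.29], [-0.002, -0.292, -0.956]]
contact_force: [-0.3, -0.4, -0.2]
finger_gap: 42.1
gripper_force: 0.0
t 34.9 grasp pt [595.8 -19.  102. ] F [-0.3 -0.4 -0.2] gap 42.1 gf 0.0 q [-0.32  0.45  1.6   0.29  1.23  1.03]
631 (array([-45.3,   3.4]), array([213.8,  44.1]), 92.5) [16.5 21.9 25.3]
red 182 all (array([541.9, -90.1]), array([84.1, 28.1]), 81.4) top (array([542.3, -90.2]), array([83.9, 27.5]), 80.8) 26.8
green 187 all (array([ 643.1, -147.4]), array([114.8,  28.5]), 85.7) top (array([ 642.5, -147.3]), array([115.4,  27.8]), 87.6) 26.7
red 408 all (array([ 587.5, -201.2]), array([297.5, 128.5]), 124.8) top (array([ 538.4, -131.8]), array([162.4,  27.6]), 81.2) 28.2
green 440 all (array([ 644.4, -172.1]), array([161.9,  27.3]), 85.8) top (array([ 644.5, -172.1]), array([161.9,  27.1]), 85.8) 28.3
blue 471 all (array([ 435.8, -152.4]), array([162.7,  28.4]), 96.4) top (array([ 436.1, -153.5]), array([160.4,  28. ]), 96.5) 28.4
```

View pics/g.png

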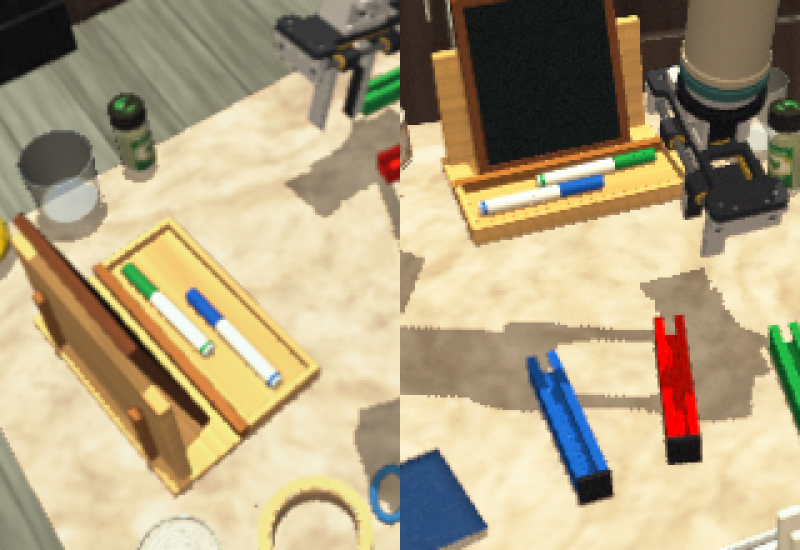

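```bash
python3 -c "
from rig import job
print(job.close_job())"
```

```text
the job is handed in; nothing more can be done
None
```

The menu board leans on the oak stand, the blue and green markers lie flat in its trough, the red tube was already empty, and all three tubes lie flat with the glass and jars untouched; I handed the job in at about 35 s.

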